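# Pack the print-class kit tray

### The arm

A 6-joint arm with a two-finger parallel gripper is mounted at the origin on the work surface. World frame = base frame: x ahead of the robot, y to its left, z up, the work surface at z = 0. Lengths are in m, angles in degrees, forces in N, time in s.
With the tool pointing down it reaches from about 0.25 to 0.725 m from the base axis. Payload 9.7 kg.
Tool frame: the origin (TCP) lies midway between the tips of the shut fingers; the grasp point (between the pads) lies 19 mm behind it; z points along the fingers, y is the line along which they close (so a half turn about z gives the same grasp; the last joint's range is limited). The gripper opens to 85 mm and grips with 20 to 120 N. Pads are 22 mm wide; open, the fingers measure 114 mm over their backs; the gripper's body (76 mm by 85 mm) begins 54 mm behind the grasp point. The pads swing forward as they close: fully open they stand 13 mm farther back than shut.
Start: joints at [-66.406, 4.979, 10.078, 95.1, 0, 90], TCP at [0.22, -0.504, 0.231] pointing down, gripper open.
Joint ranges: [-179.16, 179.16], [-48.56, 103.87], [-65.8, 70.77], [-126.05, 130.52], [-82.76, 87.17], [-180, 180]. Speed limits (degrees/s): [127.2, 127.2, 147.25, 180, 180, 180].

### API

Orientations are given as [roll, pitch, yaw] about the fixed x, y, z axes, in that order (R = Rz(yaw) Ry(pitch) Rx(roll)).
In Python, from workcell import bot gives the robot as it stands. The module is installed in compiled form; this text tells all that it offers.
- The arm moves only by the tool send_rows, never from a script. Its argument "moves" is one flat list of numbers, 7 for each row, row after row: the shift along the world's x, y, z normalised to -1 to 1, where 1 is 0.025 m, then the turn, a rotation vector about the world's x, y, z normalised to -1 to 1, where 1 is 0.15 rad, then the closure, from -1 (fully open) to 1 (shut), so that 0 is half open. A call has 1 to 8 rows; each row shifts and turns the commanded pose from where the row before left it; what a row does not reach is not made up. A row lasts 1/8 s, in which the tool goes at most 62.5 mm and 10.7 degrees, less where a joint would pass 70% of its speed; a pose out of reach is approached as far as the arm can. A call with a number of a shift or a turn outside -1 to 1 is refused whole. A call with a gripper value outside its range is refused whole. The fingers move at their own pace and stop on an object; "squeeze" is the grip in N (left out, the last holds). Time passes only in rows, so rows that do not move let the fingers close. It gives the time, the measured TCP pose, the force, the opening and the grip force at its end, in the units of the state.
- bot.get_obs(): the state, without advancing time (a new reading comes with each control period).
- bot.camera(name): name is "side" or "top"; returns a dict with "color" (384x512x3 uint8, red, green, blue), "camera_matrix" (3x3 intrinsics, pixels), "D" ([k1, k2, p1, p2, k3] as OpenCV has them; the pictures are not rectified), "R" (3x3) and "t" (3): a world point X has camera coordinates R X + t. Camera axes: x right, y down, z forward; pixel columns grow to the right and rows downward; lengths in m; the calibration is good to about 2 mm. A picture is of the moment at which its call begins. There is no depth.
- bot.job_done(): hands the job in; it is judged then, once.
Trained networks look in the newest picture that a camera, given by its name, has taken for a name from the list of things; names that differ only in an ending like _2 or _b are one class to them, and where a whole thing is asked for, a point or a joint stands for the part that bears it (a point fixed in the world has none). Each returns a list of dicts, best first, with "p" (0 to 1); they miss things now and then, are a little off and sometimes report something else, mostly with a low value. They report only what shows in the picture. A call takes as long as a camera call.
- bot.boxes_of(camera, query): "extent" ([left, top, right, bottom] in pixels, round what is visible of it).
- bot.trace(camera, query): "region" (384x512 bool, what is visible of it) and "extent" ([left, top, right, bottom] in pixels, round what is visible of it).
- bot.landmark_of(camera, query): "pixel" ([column, row] in pixels: a listed point, or the origin of a listed thing).
The state is a dict: "time": time; "q": joint angles; "qd": joint speeds; "joint_efforts": joint torques, N m; "ee_pos": TCP position; "tcp_rot": TCP orientation; "wrist_force": force on the tool from outside, world axes, zero at the start; "torque": the same for the moment, N m; "opening": finger opening in m; "grasp_force": force on a finger pad.
Only numpy, scipy, OpenCV 4.12 (cv2) and the standard library are available. Lean on these libraries where they do the work, as an engineer would, in place of code of your own. Each camera call takes 0.05 s, during which the arm holds its last target. There are 200 camera calls.

### The job

Pack the kit tray for the printmaking class: first lift its cover plate straight and level up off the two pins and lay it flat in the middle of the cork mat. Then take every tool block down from its screw on the hanging board (lift, clear the screw head, pull off) and stand them all upright on the floor of the tray, together with the hand stamps from the bench, also upright. Their number varies. Do not let a tool block tip over, and leave the ink jar where it is.

Things in the scene. Friction and masses are not known exactly. Their poses are not given: they have to be found in the camera images.
- board: Plywood hanging board, fixed, 360 mm wide, 168 tall, 18 thick. Origin: bottom middle of its front face; the front looks along -x, y along its width, z up. Four steel screws stand out of the front at y = -120, -40, +40, +120 mm, z = 138 mm: shank 8 mm in diameter, 9 mm long, then a head 18 mm in diameter, 4 mm thick.
- block0: Tool block hung on a screw by its keyhole (all alike; absent ones read None; more under block1 to 3). Origin: centre of underside; z up, front to -x, y along width; 0.25 kg. Wooden foot 50 (x) x 62 (y) x 32 mm with two short tool handles on it. Aluminium back plate 6 mm thick, back at x = +25 mm, 62 mm wide, z 32 to 140 mm. It stands upright on its foot.
- block1: Tool block like block0. Keyhole of every block, on the plate's centre line: wide opening 26 x 26 mm centred at z = 70 mm, and above it a slot 11 mm wide up to z = 102 mm. Hanging, the screw's shank bears on the slot's top: the block must rise 28 mm (+-3) for the screw head to pass the wide opening, then come away 20 mm or more to its front.
- block2: Tool block like block0. Grip lug of every block, wooden, in front of the plate's top: x -13 to +19 mm, 24 mm wide in y, z 112 to 148 mm; take it from above, fingers closing along y.
- block3: Tool block like block0. Hanging, a block's origin lies at about x = -26, z = 40 mm in the board's frame, axes parallel to the board's; it may lean about 1 degree.
- tray: Plywood kit tray, fixed: 269 (x) x 165 (y) x 45 mm tall. Origin: centre of underside. Well 230 x 153 mm inside, its floor 5 mm above the bench. Two steel pins 10 mm in diameter stand 40 mm tall on the end ledges at x = +-122 mm, y = 0, from z = 45 to 85 mm.
- cover: Grey cover plate, loose, 269 (x) x 165 (y) x 8 mm, 0.35 kg; two 14 mm square holes at x = +-122 mm over the tray's pins. Origin: centre of its underside, at the start 45 mm above the tray's origin with the axes parallel. Mid-top a wooden grip bar 110 (x) x 22 (y) mm, from z = 8 to 40 mm. It jams on the pins if tilted.
- mat: Cork mat 300 (x) x 195 (y) x 3 mm flat on the bench, fixed. Origin: centre of its underside.
- stamp0: Wooden hand stamp, loose on the bench (may be absent: None): base 66 (x) x 50 (y) x 24 mm with an upright square handle 24 x 24 mm in its middle, up to z = 110 mm. Origin: centre of its underside. 0.25 kg.
- stamp1: Second hand stamp, exactly like stamp0; may be absent (None).
- ink_jar: Bystander: glass ink jar 56 mm in diameter, 60 mm tall, loose. Origin: centre of its underside. Leave it alone.

How it is judged:
By the outcome, as a careful person would: the job done as asked, in the order asked, and still so for the second after the job is handed in, with the robot touching nothing.
Of block0, block1, block2, block3, stamp0, stamp1 only 4 to 6 are there at a start; the rules pass over those that are not, and their reading is None.
At some moment in a run one of stamp0, stamp1 may be knocked a few centimetres aside while the robot is not near it.
It also fails if it takes over 210 s, if anything falls off the work surface, if the arm or the gripper's body presses on something with over 40 N, if the wrist force passes 120 N, or if a joint passes its speed limit or range.

## Working session

There is one attempt and no reset: what is moved stays moved. The work goes in short steps, Python scripts to look and compute and a tool call to move; the robot and the scene stay as the last step left them, time stands still between calls to the robot, and variables do not carry over. Pictures are saved under pics/ and viewed, at most 14 in all, crops included, and the job is handed in when it is done.

Besides the shell and the picture viewer there is one more tool, called after "Request:" by a JSON object that holds its "name" and its "arguments". send_rows: Moves the arm, as the interface text tells. Its arguments: {"type":"object","properties":{"moves":{"type":"array"},"squeeze":{"type":"number"}},"required":["moves"]}

```bash
mkdir -p pics; ls; cat > h.py <<'E'
import numpy as np,cv2
from workcell import bot
def cam(n):
    return bot.camera(n)
def ray(c,px):
    u=cv2.undistortPoints(np.array([[px]],float),np.array(c["camera_matrix"]),np.array(c["D"],float))[0,0]
    R=np.array(c["R"]);t=np.array(c["t"])
    return -R.T@t, R.T@np.array([u[0],u[1],1.])
def atz(c,px,z):
    o,d=ray(c,px); return o+d*(z-o[2])/d[2]
def proj(c,X):
    return cv2.projectPoints(np.array(X,float).reshape(-1,3),cv2.Rodrigues(np.array(c["R"]))[0],np.array(c["t"],float),np.array(c["camera_matrix"]),np.array(c["D"],float))[0].reshape(-1,2)
E
python3 - <<'E'
from h import *
print(bot.get_obs())
cs={}
for n in("top","side"):
    c=cam(n);cs[n]=c
    im=cv2.cvtColor(c["color"],cv2.COLOR_RGB2BGR)
    cv2.imwrite(f"pics/{n}0.png",cv2.resize(im,(800,600),interpolation=cv2.INTER_CUBIC))
    print(n,"campos",(-np.array(c["R"]).T@c["t"]).round(3),np.array(c["R"]).round(3).tolist(), np.array(c["camera_matrix"]).round(1).tolist())
    for q in["board","block0","tray","cover","mat","stamp0","ink_jar"]:
        L=bot.landmark_of(n,q);B=bot.boxes_of(n,q)
        print(n,q,[(np.round(l["pixel"],1).tolist(),round(l["p"],2)) for l in L][:6],[(np.round(l["extent"]).tolist(),round(l["p"],2)) for l in B][:6])
        for l in L[:6]:
            z={"board":0,"block0":.04,"tray":0,"cover":.045,"mat":0,"stamp0":0,"ink_jar":0}[q]
            print("   ",atz(c,l["pixel"],z).round(3))
E
```

```text
pics
{'time': 0.0, 'q': array([-6.64057017e+01,  5.01253496e+00,  1.00346984e+01,  9.50994450e+01,
       -1.38185701e-03,  9.00017522e+01]), 'qd': array([-0.03071042,  0.05670011, -0.00414947,  0.02084915,  0.01957123,
       -0.06613598]), 'joint_efforts': array([-1.86838472e-03, -5.20390141e+01,  4.64801824e+01,  1.62228296e-02,
        2.92328286e-05, -1.58858705e-05]), 'ee_pos': array([ 0.22004533, -0.50381768,  0.23057149]), 'tcp_rot': array([-1.79922718e+02,  1.38421913e-03,  2.35925480e+01]), 'wrist_force': array([ 0.57202554,  0.67206845, -0.64852032]), 'torque': array([-0.03597101,  0.03116354,  0.07301222]), 'grasp_force': 0.0, 'opening': 0.08507391500039946}
top campos [0.394 0.025 1.156] [[0.029, -0.999, 0.026], [-0.995, -0.031, -0.093], [0.093, -0.023, -0.995]] [[455.3, 0.0, 251.8], [0.0, 455.3, 190.8], [0.0, 0.0, 1.0]]
top board [([117.5, 201.3], 0.73)] [([38.0, 122.0, 148.0, 285.0], 0.83), ([235.0, 122.0, 257.0, 222.0], 0.58)]
    [0.465 0.335 0.   ]
top block0 [([94.4, 149.5], 0.84), ([128.3, 206.5], 0.7), ([112.3, 180.6], 0.7), ([143.9, 234.6], 0.68)] [([57.0, 132.0
[... 1203 characters left out ...]
0, 292.0], 0.76), ([220.0, 254.0, 255.0, 287.0], 0.74)]
side tray [([250.0, 210.6], 0.92)] [([183.0, 170.0, 312.0, 252.0], 0.86)]
    [0.536 0.017 0.   ]
side cover [([249.3, 196.5], 0.91)] []
    [0.539 0.014 0.045]
side mat [([307.9, 133.2], 0.68)] [([255.0, 109.0, 361.0, 163.0], 0.69)]
    [ 0.493 -0.365  0.   ]
side stamp0 [([292.5, 170.1], 0.66), ([231.1, 148.4], 0.65), ([305.5, 133.8], 0.22)] [([222.0, 116.0, 244.0, 157.0], 0.87), ([277.0, 136.0, 309.0, 180.0], 0.79), ([93.0, 268.0, 331.0, 383.0], 0.28)]
    [ 0.484 -0.174  0.   ]
    [ 0.684 -0.203  0.   ]
    [ 0.499 -0.359  0.   ]
side ink_jar [([330.1, 186.6], 0.61)] [([321.0, 160.0, 345.0, 192.0], 0.76)]
    [ 0.37  -0.145  0.   ]
```

View pics/top0.png

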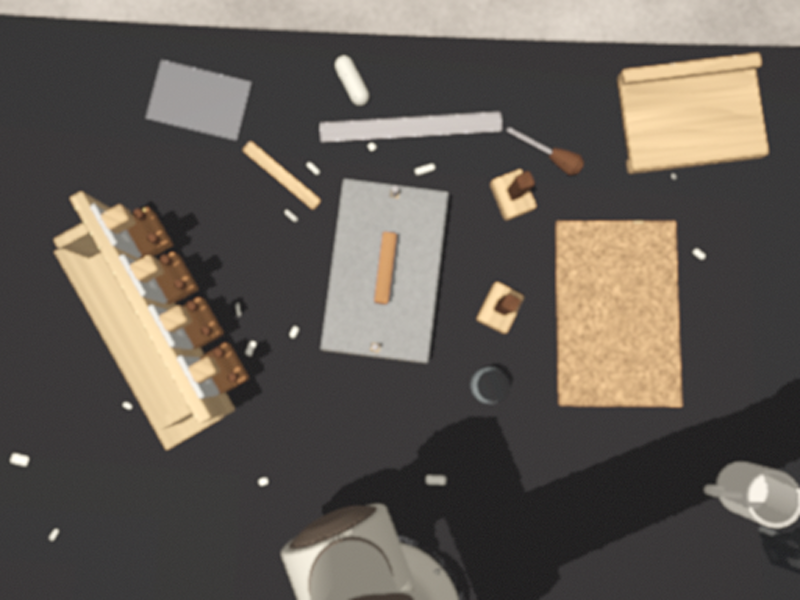

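View pics/side0.png

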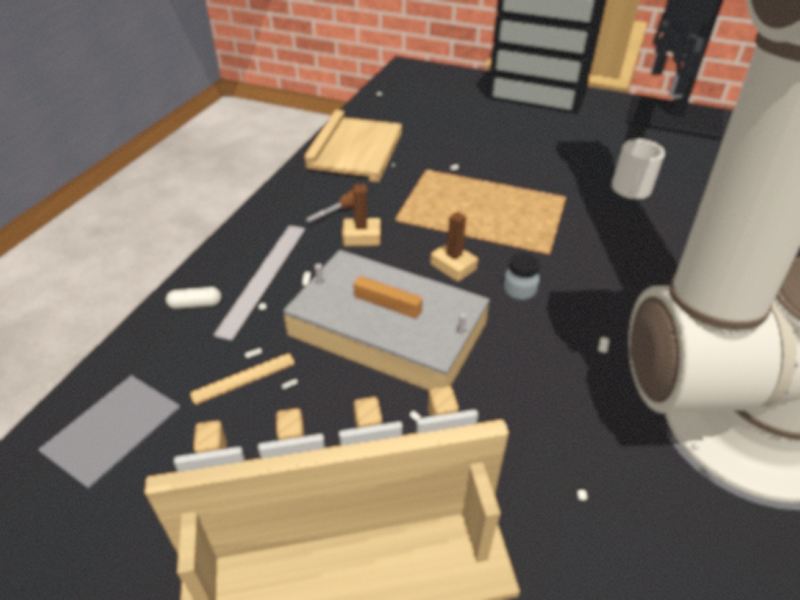

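The top view shows four blocks on the board's lower-right face, lugs near (115,218), (145,268), (173,318) and (202,370) of 800x600. It also shows the cover at (388,268) with pins at (395,190) and (376,346), two stamps, the jar and the mat. The side view agrees, so all six objects are present. Next I fit the poses and overlay the models.

```bash
cat >> h.py <<'E'
def box(x0,x1,y0,y1,z0,z1):
    return np.array([[x,y,z] for x in(x0,x1) for y in(y0,y1) for z in(z0,z1)])
def T(pose,P,z=0):
    x,y,a=pose[:3];a=np.radians(a);R=np.array([[np.cos(a),-np.sin(a),0],[np.sin(a),np.cos(a),0],[0,0,1]])
    return np.array(P)@R.T+[x,y,z]
ED=[(0,1),(2,3),(4,5),(6,7),(0,2),(1,3),(4,6),(5,7),(0,4),(1,5),(2,6),(3,7)]
def draw(im,c,P,s,o,col):
    p=(proj(c,P)-o)*s
    for a,b in ED: cv2.line(im,tuple(int(v) for v in p[a]),tuple(int(v) for v in p[b]),col,1,cv2.LINE_AA)
LUG=box(-.013,.019,-.012,.012,.112,.148);FOOT=box(-.025,.025,-.031,.031,0,.032);PLATE=box(.019,.025,-.031,.031,.032,.140)
COV=box(-.1345,.1345,-.0825,.0825,0,.008);BAR=box(-.055,.055,-.011,.011,.008,.040)
SB=box(-.033,.033,-.025,.025,0,.024);SH=box(-.012,.012,-.012,.012,.024,.110)
TRAY=box(-.1345,.1345,-.0825,.0825,0,.045);MAT=box(-.15,.15,-.0975,.0975,0,.003)
def hullfit(items,x0):
    """items: (cam,mask,parts,z). fit x,y,yaw so convex hulls match masks"""
    from scipy.optimize import minimize
    def cost(p):
        e=0
        for c,m,parts,z in items:
            r=np.zeros(m.shape,np.uint8)
            f=16
            for P in parts:
                h=cv2.convexHull(proj(c,T(p,P,z)).astype(np.float32))
                cv2.fillConvexPoly(r,np.round(h*f).astype(np.int32),1,shift=4)
            e+=1-np.sum(r.astype(bool)&m)/np.sum(r.astype(bool)|m)
        return e
    x0=np.array(x0,float);best=None
    s=np.array([x0+d for d in([0,0,0],[.008,0,0],[0,.008,0],[0,0,8])])
    for k in range(3):
        r=minimize(cost,x0,method="Nelder-Mead",options=dict(initial_simplex=s,xatol=1e-4,fatol=1e-5));x0=r.x
        s=np.array([x0+d for d in([0,0,0],[.004,0,0],[0,-.004,0],[0,0,-3])])
    return r.x,r.fun
E
cat > fit.py <<'E'
from h import *
C={n:cam(n) for n in("top","side")}
def tr(n,q): return bot.trace(n,q)
import pickle
M={}
for n in C:
    for q in["cover","mat","stamp0","block0","board","tray"]:
        M[n,q]=[t for t in tr(n,q) if t["p"]>.4]
        print(n,q,[(round(t["p"],2),int(t["region"].sum()),np.round(t["extent"]).tolist()) for t in M[n,q]])
pickle.dump((C,M),open("m.pkl","wb"))
E
python3 fit.py
python3 - <<'E'
from h import *;import pickle
C,M=pickle.load(open("m.pkl","rb"))
g=lambda n,q,i=0:M[n,q][i]["region"].astype(bool)
it=[(C[n],g(n,"cover"),[COV,BAR],.045) for n in C if M[n,"cover"]]
for i in it: print("cover1",hullfit([i],[.54,.02,80]))
if len(it)>1: print("cover",hullfit(it,[.54,.02,80]))
if M["side","tray"]: print("tray",hullfit([(C["side"],g("side","tray"),[TRAY],0)],[.54,.02,80]))
it=[(C[n],g(n,"mat"),[MAT],0) for n in C if M[n,"mat"]]
for i in it: print("mat",hullfit([i],[.49,-.36,0]))
for (x,y,a) in [(.68,-.195,110),(.49,-.175,60)]:
  its=[]
  for n in C:
    for t in M[n,"stamp0"]:
      p=proj(C[n],[[x,y,.03]])[0];e=t["extent"]
      if e[0]<p[0]<e[2] and e[1]<p[1]<e[3]: its.append((C[n],t["region"].astype(bool),[SB,SH],0))
  for a in (a,a-90):
    print("stamp",len(its),hullfit(its,[x,y,a]))
E
```

```text
top cover [(0.97, 7349, [203.0, 116.0, 286.0, 229.0]), (0.63, 5798, [35.0, 125.0, 149.0, 288.0])]
top mat [(0.63, 503, [306.0, 184.0, 333.0, 212.0]), (0.57, 9207, [356.0, 140.0, 435.0, 260.0])]
top stamp0 [(0.79, 653, [316.0, 111.0, 346.0, 141.0]), (0.66, 571, [305.0, 180.0, 336.0, 216.0])]
top block0 [(0.83, 979, [95.0, 191.0, 142.0, 224.0]), (0.79, 1010, [116.0, 216.0, 158.0, 257.0]), (0.7, 1001, [80.0, 160.0, 127.0, 194.0]), (0.65, 1108, [63.0, 136.0, 111.0, 168.0])]
top board [(0.96, 5656, [38.0, 122.0, 147.0, 288.0])]
top tray [(0.61, 59, [235.0, 119.0, 255.0, 225.0])]
side cover [(0.72, 5390, [186.0, 162.0, 314.0, 238.0])]
side mat [(0.81, 3260, [256.0, 109.0, 359.0, 161.0])]
side stamp0 [(0.85, 559, [220.0, 116.0, 245.0, 156.0]), (0.61, 766, [278.0, 135.0, 309.0, 180.0])]
side block0 [(0.79, 670, [167.0, 265.0, 208.0, 293.0]), (0.76, 645, [220.0, 254.0, 256.0, 285.0]), (0.64, 700, [112.0, 271.0, 158.0, 302.0]), (0.6, 668, [269.0, 243.0, 307.0, 277.0])]
side board [(0.56, 21212, [92.0, 268.0, 330.0, 384.0])]
side tray [(0.88, 1743, [182.0, 171.0, 311.0, 250.0])]
cover1 (array([ 0.54245742,  0.01685728, -5.42565848]), np.float64(0.03357914142744267))
cover1 (array([ 0.54102958,  0.0136282 , -6.0755046 ]), np.float64(0.06112469437652812))
cover (array([ 0.541944  ,  0.01629059, -5.57735167]), np.float64(0.09873026114910222))
tray (array([ 0.54162559,  0.01787166, -4.83311608]), np.float64(0.757292551685075))
mat (array([ 0.49, -0.36,  0.  ]), np.float64(1.0))
mat (array([ 0.49283715, -0.36927977,  0.8422301 ]), np.float64(0.08994413407821233))
stamp 2 (array([ 0.6794555 , -0.19172819, 94.26949735]), np.float64(0.40984873837747493))
stamp 2 (array([ 0.67826731, -0.19116031, 24.12713597]), np.float64(0.18721377500226266))
stamp 2 (array([ 0.49074152, -0.17052579, 41.32130943]), np.float64(0.4164816851308787))
stamp 2 (array([  0.49151308,  -0.17118873, -25.3127104 ]), np.float64(0.1585174217747508))
```

```bash
python3 - <<'E'
from h import *;import pickle
C,M=pickle.load(open("m.pkl","rb"))
print("mat",hullfit([(C["top"],M["top","mat"][1]["region"].astype(bool),[MAT],0)],[.49,-.365,0]))
its=[]
for n in C:
    m=np.zeros((384,512),bool)
    for t in M[n,"block0"]: m|=t["region"].astype(bool)
    its.append((C[n],m))
def parts(n):
    out=[]
    for y in(-.12,-.04,.04,.12):
        for P in ([LUG,FOOT,PLATE] if n=="top" else [LUG,PLATE+0]): out.append(P+[-.026,y,.04])
    return out
r,f=hullfit([(its[0][0],its[0][1],parts("top"),0)],[.465,.335,122.6]);print("board top",r,f)
BD=box(0,.018,-.18,.18,0,.168)
print(hullfit([(C["side"],M["side","cover"][0]["region"].astype(bool),[COV,BAR],.045),(C["top"],M["top","cover"][0]["region"].astype(bool),[COV,BAR],.045)],[.542,.016,-5.5]))
pose=r
for n,(o,s) in {"top":((30,100),4.2),"side":((90,160),3.3)}.items():
    o=np.array(o);w=min(190,512-o[0]) if n=="top" else 240;h=140 if n=="top" else 180
    c=C[n];im=cv2.cvtColor(c["color"],cv2.COLOR_RGB2BGR)[o[1]:o[1]+h,o[0]:o[0]+w]
    im=cv2.resize(im,None,fx=s,fy=s,interpolation=cv2.INTER_CUBIC);oo=o-0.5+0.5/s
    for y in(-.12,-.04,.04,.12): draw(im,c,T(pose,LUG+[-.026,y,.04]),s,oo,(0,0,255));
    draw(im,c,T(pose,BD),s,oo,(255,0,255))
    cp=(.542,.0163,-5.5)
    draw(im,c,T(cp,COV,.045),s,oo,(0,255,0));draw(im,c,T(cp,BAR,.045),s,oo,(0,255,255))
    cv2.imwrite(f"pics/ov_{n}.png",im);print(im.shape)
E
```

```text
mat (array([ 0.48914689, -0.36662496,  1.35454648]), np.float64(0.01881749171388858))
board top [  0.46987583   0.34240413 122.74158183] 0.08261851015801358
(array([ 0.54209969,  0.01652723, -5.49028814]), np.float64(0.09775590721650707))
(588, 798, 3)
(594, 792, 3)
```

View pics/ov_top.png

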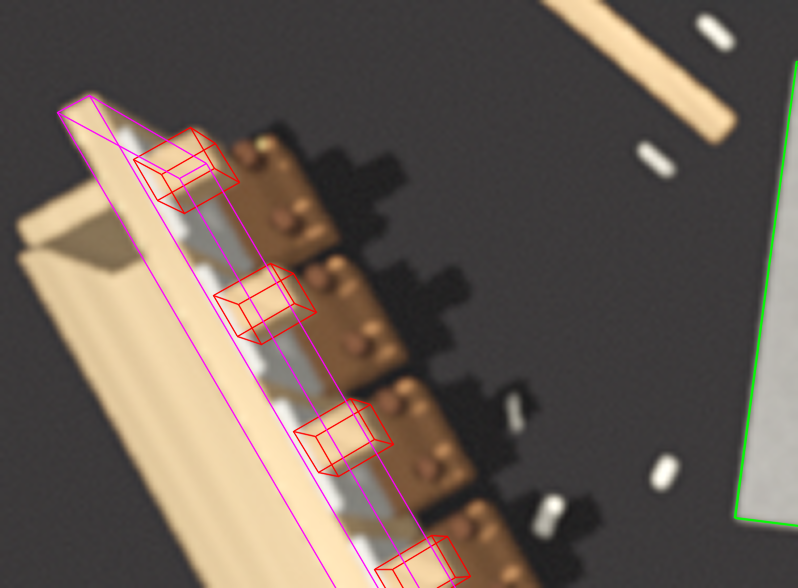

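View pics/ov_side.png

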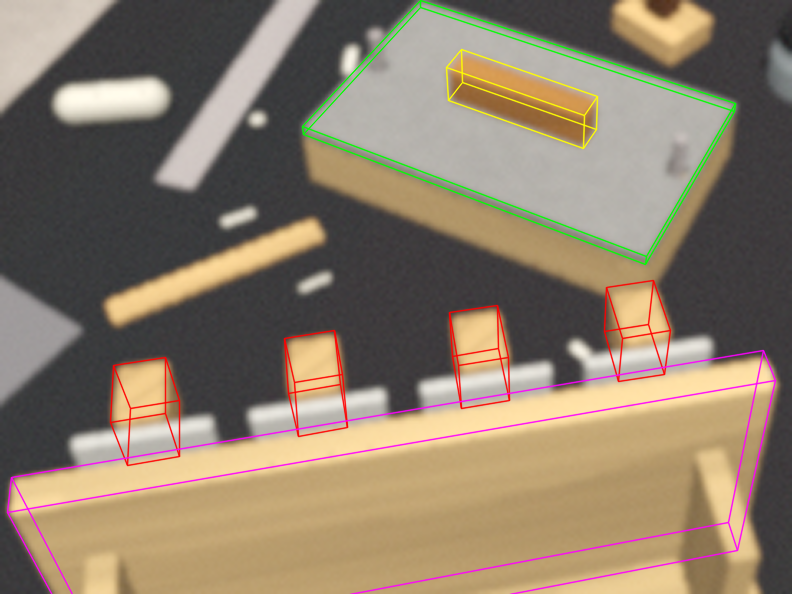

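The overlays fit: cover at (0.542, 0.0165, -5.5°) and board at (0.470, 0.342, 122.7°). I start toward the cover and check the sign of the last joint on the way.

Request:
{"name": "send_rows", "arguments": {"moves": [0.53,0.86,0,0,0,0.5,-1,0.53,0.86,0,0,0,0.5,-1,0.53,0.86,0,0,0,0.5,-1,0.53,0.86,0,0,0,0.5,-1,0.53,0.86,0,0,0,0.5,-1,0.53,0.86,0,0,0,0.5,-1,0.53,0.86,0,0,0,0.5,-1,0.53,0.86,0,0,0,0.5,-1], "squeeze": 40}}

```text
time: 3.2
ee_pos: [0.3265, -0.3313, 0.2314]
tcp_rot: [180.0, 0.0, 58.1]
wrist_force: [-0.2, -0.6, -0.6]
opening: 0.0853
grasp_force: 0.0
```

```bash
cat >> h.py <<'E'
def st(tgt=None,yaw=None,rows=8):
    s=bot.get_obs();p=s["ee_pos"];r=s["tcp_rot"]
    print("t%.2f"%s["time"],"p",p.round(4),"rpy",r.round(2),"q",s["q"].round(1),"F",s["wrist_force"].round(1),"op",round(s["opening"],4),"gf",round(float(s["grasp_force"]),1))
    if tgt is not None:
        d=(np.array(tgt)-p)/.025
        dy=0 if yaw is None else (yaw-r[2]+180)%360-180
        print("  shift",d.round(2),"turn",round(np.radians(dy)/.15,2)," /%d:"%rows,(d/rows).round(3),round(np.radians(dy)/.15/rows,3))
E
python3 -c "
from h import *
st((.542,.0165,.15),174.5,16);st((.542,.0165,.15),-5.5,16)"
```

```text
t3.20 p [ 0.3265 -0.3313  0.2314] rpy [179.99   0.    58.11] q [-45.4  -6.6  -1.4  95.2  -0.   76.5] F [-0.2 -0.6 -0.6] op 0.0853 gf 0.0
  shift [ 8.62 13.91 -3.26] turn 13.54  /16: [ 0.539  0.87  -0.203] 0.846
t3.20 p [ 0.3265 -0.3313  0.2314] rpy [179.99   0.    58.11] q [-45.4  -6.6  -1.4  95.2  -0.   76.5] F [-0.2 -0.6 -0.6] op 0.0853 gf 0.0
  shift [ 8.62 13.91 -3.26] turn -7.4  /16: [ 0.539  0.87  -0.203] -0.463
```

Request:
{"name": "send_rows", "arguments": {"moves": [0.54,0.87,-0.2,0,0,0.85,-1,0.54,0.87,-0.2,0,0,0.85,-1,0.54,0.87,-0.2,0,0,0.85,-1,0.54,0.87,-0.2,0,0,0.85,-1,0.54,0.87,-0.2,0,0,0.85,-1,0.54,0.87,-0.2,0,0,0.85,-1,0.54,0.87,-0.2,0,0,0.85,-1,0.54,0.87,-0.2,0,0,0.85,-1]}}

```text
time: 4.2
ee_pos: [0.4345, -0.1573, 0.1912]
tcp_rot: [180.0, 0.0, 116.7]
wrist_force: [0.5, 0.2, -0.5]
opening: 0.0852
grasp_force: 0.0
```

Request:
{"name": "send_rows", "arguments": {"moves": [0.54,0.87,-0.2,0,0,0.85,-1,0.54,0.87,-0.2,0,0,0.85,-1,0.54,0.87,-0.2,0,0,0.85,-1,0.54,0.87,-0.2,0,0,0.85,-1,0.54,0.87,-0.2,0,0,0.85,-1,0.54,0.87,-0.2,0,0,0.85,-1,0.54,0.87,-0.2,0,0,0.85,-1,0.54,0.87,-0.2,0,0,0.85,-1]}}

```text
time: 5.2
ee_pos: [0.5425, 0.0167, 0.1511]
tcp_rot: [-180.0, 0.0, 175.1]
wrist_force: [-0.8, -0.8, -0.4]
opening: 0.0857
grasp_force: 0.0
```

```bash
python3 -c "
from h import *
st((.542,.0165,.057),174.5,6)"
```

```text
t5.20 p [0.5425 0.0167 0.1511] rpy [-180.     0.   175.1] q [ 1.8  3.1 -0.8 86.1 -0.   6.7] F [-0.8 -0.8 -0.4] op 0.0857 gf 0.0
  shift [-0.02 -0.01 -3.76] turn -0.07  /6: [-0.004 -0.002 -0.627] -0.012
```

Request:
{"name": "send_rows", "arguments": {"moves": [0,0,-0.63,0,0,-0.07,-0.3,0,0,-0.63,0,0,0,-0.3,0,0,-0.63,0,0,0,-0.3,0,0,-0.63,0,0,0,-0.3,0,0,-0.63,0,0,0,-0.3,0,0,-0.59,0,0,0,-0.3,0,0,0,0,0,0,0.2,0,0,0,0,0,0,0.3]}}

```text
time: 6.2
ee_pos: [0.5424, 0.016, 0.0582]
tcp_rot: [180.0, 0.0, 174.3]
wrist_force: [0.4, -0.0, 0.1]
opening: 0.0297
grasp_force: 0.0
```

Request:
{"name": "send_rows", "arguments": {"moves": [0,0,0,0,0,0,0.4,0,0,0,0,0,0,0.5,0,0,0,0,0,0,0.7,0,0,0,0,0,0,1,0,0,0,0,0,0,1,0,0,0,0,0,0,1], "squeeze": 80}}

```text
time: 6.95
ee_pos: [0.5426, 0.0161, 0.0587]
tcp_rot: [180.0, 0.1, 174.3]
wrist_force: [-1.0, 0.9, 6.1]
opening: 0.0208
grasp_force: 79.4
```

```bash
python3 -c "
from h import *
st((.542,.0165,.057),174.5,6)"
```

```text
t6.95 p [0.5426 0.0161 0.0587] rpy [1.7998e+02 8.0000e-02 1.7426e+02] q [ 1.7  4.1 -9.9 75.9  0.   7.4] F [-1.   0.9  6.1] op 0.0208 gf 79.4
  shift [-0.02  0.02 -0.07] turn 0.03  /6: [-0.004  0.003 -0.012] 0.005
```

Request:
{"name": "send_rows", "arguments": {"moves": [0,0,0.1,0,0,0,1,0,0,0.2,0,0,0,1,0,0,0.2,0,0,0,1,0,0,0.2,0,0,0,1]}}

```text
time: 7.45
ee_pos: [0.5421, 0.016, 0.0756]
tcp_rot: [-180.0, -0.0, 174.3]
wrist_force: [0.8, -0.8, -3.8]
opening: 0.0207
grasp_force: 78.2
```

```bash
python3 -c "
from h import *
st((.542,.0165,.057),174.5,6)"
```

```text
t7.45 p [0.5421 0.016  0.0756] rpy [-1.8000e+02 -1.0000e-02  1.7425e+02] q [ 1.7  3.8 -8.4 77.8 -0.   7.4] F [ 0.8 -0.8 -3.8] op 0.0207 gf 78.2
  shift [-0.    0.02 -0.74] turn 0.03  /6: [-0.001  0.003 -0.124] 0.005
```

Request:
{"name": "send_rows", "arguments": {"moves": [0,0,0.25,0,0,0,1,0,0,0.45,0,0,0,1,0,0,0.45,0,0,0,1,0,0,0.5,0,0,0,1,0,0,0.5,0,0,0,1,0,0,0.5,0,0,0,1,0,0,0.5,0,0,0,1,0,0,0.45,0,0,0,1]}}

```text
time: 8.45
ee_pos: [0.5422, 0.016, 0.1662]
tcp_rot: [180.0, 0.0, 174.3]
wrist_force: [-0.2, 0.2, -3.4]
opening: 0.0207
grasp_force: 78.3
```

Request:
{"name": "send_rows", "arguments": {"moves": [-0.05,-0.3,0,0,0,0.04,1,-0.1,-0.6,0,0,0,0.04,1,-0.11,-0.8,0,0,0,0.04,1,-0.11,-0.8,0,0,0,0.04,1,-0.11,-0.8,0,0,0,0.04,1,-0.11,-0.8,0,0,0,0.04,1,-0.11,-0.8,0,0,0,0.04,1,-0.11,-0.8,0,0,0,0.04,1]}}

```text
time: 9.45
ee_pos: [0.5211, -0.1281, 0.1646]
tcp_rot: [180.0, -0.1, 177.0]
wrist_force: [-0.8, 0.0, -3.9]
opening: 0.0205
grasp_force: 78.4
```

Request:
{"name": "send_rows", "arguments": {"moves": [-0.11,-0.8,0,0,0,0.04,1,-0.11,-0.8,0,0,0,0.04,1,-0.11,-0.8,0,0,0,0.04,1,-0.11,-0.8,0,0,0,0.04,1,-0.11,-0.8,0,0,0,0.04,1,-0.11,-0.8,0,0,0,0.04,1,-0.11,-0.8,0,0,0,0.04,1,-0.11,-0.8,0,0,0,0.04,1]}}

```text
time: 10.45
ee_pos: [0.4988, -0.2879, 0.1645]
tcp_rot: [180.0, -0.1, 179.7]
wrist_force: [0.6, 0.3, -3.3]
opening: 0.0211
grasp_force: 78.4
```

```bash
python3 -c "
from h import *
st((.490,-.3675,.022),181.35,8)"
```

```text
t10.45 p [ 0.4988 -0.2879  0.1645] rpy [ 1.7998e+02 -7.0000e-02  1.7974e+02] q [-30.    7.8   5.7  88.   -0.  -29.7] F [ 0.6  0.3 -3.3] op 0.0211 gf 78.4
  shift [-0.35 -3.18 -5.7 ] turn 0.19  /8: [-0.044 -0.398 -0.713] 0.023
```

Request:
{"name": "send_rows", "arguments": {"moves": [-0.09,-0.8,0,0,0,0.04,1,-0.09,-0.8,0,0,0,0.04,1,-0.09,-0.8,0,0,0,0.04,1,-0.08,-0.78,0,0,0,0.07,1,0,0,-0.4,0,0,0,1,0,0,-0.7,0,0,0,1,0,0,-0.7,0,0,0,1,0,0,-0.7,0,0,0,1]}}

```text
time: 11.45
ee_pos: [0.491, -0.3654, 0.1011]
tcp_rot: [180.0, -0.0, -178.6]
wrist_force: [0.4, -1.1, -3.5]
opening: 0.0209
grasp_force: 78.6
```

Request:
{"name": "send_rows", "arguments": {"moves": [0,0,-0.7,0,0,0,1,0,0,-0.7,0,0,0,1,0,0,-0.7,0,0,0,1,0,0,-0.6,0,0,0,1,0,0,-0.2,0,0,0,1,0,0,0,0,0,0,1]}}

```text
time: 12.2
ee_pos: [0.4911, -0.366, 0.0301]
tcp_rot: [180.0, -0.0, -178.6]
wrist_force: [0.1, -0.6, -4.3]
opening: 0.0205
grasp_force: 78.5
```

```bash
python3 -c "
from h import *
st((.490,-.3675,.0166),181.35,1)"
```

```text
t12.20 p [ 0.4911 -0.366   0.0301] rpy [ 1.7999e+02 -1.0000e-02 -1.7862e+02] q [-36.7  14.3  -1.6  74.1   0.  -38.1] F [ 0.1 -0.6 -4.3] op 0.0205 gf 78.5
  shift [-0.04 -0.06 -0.54] turn -0.0  /1: [-0.044 -0.06  -0.541] -0.004
```

Request:
{"name": "send_rows", "arguments": {"moves": [-0.04,-0.06,-0.2,0,0,0,1,0,0,-0.15,0,0,0,1,0,0,-0.1,0,0,0,1,0,0,-0.06,0,0,0,1,0,0,0,0,0,0,1]}}

```text
time: 12.82
ee_pos: [0.4901, -0.3675, 0.0174]
tcp_rot: [180.0, -0.0, -178.6]
wrist_force: [-0.0, 0.2, -3.4]
opening: 0.0206
grasp_force: 78.5
```

```bash
python3 -c "
from h import *
st((.490,-.3675,.0166),181.35,1)"
```

```text
t12.82 p [ 0.4901 -0.3675  0.0174] rpy [ 1.7999e+02 -1.0000e-02 -1.7861e+02] q [-36.9  14.7  -2.6  72.7   0.  -38.2] F [-0.   0.2 -3.4] op 0.0206 gf 78.5
  shift [-0.   -0.   -0.03] turn -0.0  /1: [-0.004 -0.002 -0.033] -0.004
```

Request:
{"name": "send_rows", "arguments": {"moves": [0,0,-0.04,0,0,0,1,0,0,-0.02,0,0,0,0.6,0,0,0,0,0,0,0.4,0,0,0,0,0,0,0,0,0,0,0,0,0,0,0,0,0.2,0,0,0,-0.1,0,0,0.6,0,0,0,-0.1,0,0,0.9,0,0,0,-0.1]}}

```text
time: 13.82
ee_pos: [0.49, -0.3674, 0.0595]
tcp_rot: [180.0, -0.0, -178.6]
wrist_force: [-0.0, -0.9, 0.4]
opening: 0.0475
grasp_force: 0.0
```

Request:
{"name": "send_rows", "arguments": {"moves": [0,0,0.9,0,0,0,-0.1,0,0,1,0,0,0,-0.1,0,0,1,0,0,0,-0.1,0,0.2,1,0,0,0,-0.1,-0.1,0.5,1,0,0,0,-0.1,-0.15,0.8,1,0,0,-0.2,-0.1,-0.15,0.9,1,0,0,-0.3,-0.1,-0.15,0.9,0.5,0,0,-0.3,-0.1]}}

```text
time: 14.82
ee_pos: [0.4764, -0.2845, 0.2464]
tcp_rot: [-179.9, 0.2, 174.4]
wrist_force: [0.3, 0.4, -0.3]
opening: 0.0471
grasp_force: 0.0
```

```bash
python3 - <<'E'
from h import *
c=cam("side");c2=cam("top")
for n,cc in(("side",c),("top",c2)):
    for q in("cover","mat"):
        ts=[t for t in bot.trace(n,q) if t["p"]>.5]
        for t in ts[:1]:
            x0=[.49,-.3675,1]
            print(n,q,hullfit([(cc,t["region"].astype(bool),[COV,BAR] if q=="cover" else [MAT],.003 if q=="cover" else 0)],x0))
st((.383,.255,.24),122.7,20)
E
```

```text
side cover (array([ 0.48925321, -0.37199068,  1.03106416]), np.float64(0.07448659937347724))
side mat (array([ 0.49114434, -0.36453981,  1.36481658]), np.float64(0.8036353621591847))
top cover (array([ 0.48990245, -0.36685286,  0.55642021]), np.float64(0.3029672767609539))
top mat (array([ 0.49068171, -0.36519134,  1.70882824]), np.float64(0.8289487928981271))
t15.12 p [ 0.4763 -0.2854  0.2432] rpy [-1.8000e+02 -2.0000e-02  1.7453e+02] q [-30.9   6.   12.5  96.5  -0.  -25.5] F [-0.8  1.  -1.4] op 0.0473 gf 0.0
  shift [-3.73 21.62 -0.13] turn -6.03  /20: [-0.187  1.081 -0.006] -0.302
```

Request:
{"name": "send_rows", "arguments": {"moves": [-0.155,0.9,0,0,0,-0.25,0,-0.155,0.9,0,0,0,-0.25,0,-0.155,0.9,0,0,0,-0.25,0,-0.155,0.9,0,0,0,-0.25,0,-0.155,0.9,0,0,0,-0.25,0,-0.155,0.9,0,0,0,-0.25,0,-0.155,0.9,0,0,0,-0.25,0,-0.155,0.9,0,0,0,-0.25,0]}}

```text
time: 16.12
ee_pos: [0.4452, -0.1049, 0.2429]
tcp_rot: [-180.0, -0.1, 157.2]
wrist_force: [0.4, 0.6, -0.2]
opening: 0.043
grasp_force: 0.0
```

Request:
{"name": "send_rows", "arguments": {"moves": [-0.155,0.9,0,0,0,-0.25,0,-0.155,0.9,0,0,0,-0.25,0,-0.155,0.9,0,0,0,-0.25,0,-0.155,0.9,0,0,0,-0.25,0,-0.155,0.9,0,0,0,-0.25,0,-0.155,0.9,0,0,0,-0.25,0,-0.155,0.9,0,0,0,-0.25,0,-0.155,0.9,0,0,0,-0.25,0]}}

```text
time: 17.12
ee_pos: [0.4144, 0.0752, 0.243]
tcp_rot: [-179.9, -0.0, 140.0]
wrist_force: [-0.1, 0.2, -0.1]
opening: 0.0426
grasp_force: 0.0
```

Request:
{"name": "send_rows", "arguments": {"moves": [-0.155,0.9,0,0,0,-0.25,0,-0.155,0.9,0,0,0,-0.25,0,-0.155,0.9,0,0,0,-0.25,0,-0.155,0.9,0,0,0,-0.25,0,-0.155,0.9,0,0,0,-0.25,0,-0.155,0.9,0,0,0,-0.25,0,-0.155,0.9,0,0,0,-0.25,0,-0.155,0.9,0,0,0,-0.25,0]}}

```text
time: 18.12
ee_pos: [0.3836, 0.2554, 0.2429]
tcp_rot: [-179.9, 0.0, 122.9]
wrist_force: [0.3, 0.5, 0.6]
opening: 0.0426
grasp_force: 0.0
```

```bash
python3 - <<'E'
from h import *
st((.383,.255,.158),122.7,6)
c=cam("side")
# refine lug positions: bright lug top boxes from nets vs projection
for n in("side","top"):
    if n=="top": c=cam("top")
    for y in(-.12,-.04,.04,.12):
        P=T((.470,.342,122.7),LUG+[-.026,y,.04]);p=proj(c,P);print(n,y,"lug proj",p.min(0).round(1),p.max(0).round(1))
    print([(np.round(b["extent"]).tolist(),round(b["p"],2)) for b in bot.boxes_of(n,"block0")])
E
```

```text
t18.12 p [0.3836 0.2554 0.2429] rpy [-179.93    0.    122.86] q [33.7 -6.8 -0.3 96.6 -0.  90.8] F [0.3 0.5 0.6] op 0.0426 gf 0.0
  shift [-0.02 -0.02 -3.39] turn -0.02  /6: [-0.004 -0.003 -0.566] -0.003
side -0.12 lug proj [123.4 267.6] [144.3 300.3]
side -0.04 lug proj [176.  259.6] [195.2 291.6]
side 0.04 lug proj [225.8 251.9] [244.1 283.3]
side 0.12 lug proj [272.8 244.5] [292.7 275.2]
[([269.0, 246.0, 308.0, 277.0], 0.91), ([108.0, 270.0, 158.0, 302.0], 0.86), ([220.0, 254.0, 256.0, 287.0], 0.69), ([166.0, 263.0, 208.0, 294.0], 0.69)]
top -0.12 lug proj [ 61.7 130. ] [ 86.8 150.3]
top -0.04 lug proj [ 80.8 162.2] [105.1 181.5]
top 0.04 lug proj [ 99.8 194.6] [123.4 212.9]
top 0.12 lug proj [118.9 227.2] [141.8 245. ]
[([62.0, 136.0, 106.0, 164.0], 0.95), ([93.0, 193.0, 142.0, 225.0], 0.88), ([128.0, 220.0, 157.0, 252.0], 0.66)]
```

Request:
{"name": "send_rows", "arguments": {"moves": [-0.02,-0.02,-0.57,0,0,0,0,0,0,-0.57,0,0,0,0,0,0,-0.57,0,0,0,0,0,0,-0.57,0,0,0,0,0,0,-0.57,0,0,0,0,0,0,-0.54,0,0,0,0,0,0,0,0,0,0,0.3,0,0,0,0,0,0,0.4], "squeeze": 30}}

```text
time: 19.32
ee_pos: [0.383, 0.2546, 0.1592]
tcp_rot: [180.0, -0.0, 122.9]
wrist_force: [0.6, -0.8, 0.2]
opening: 0.0258
grasp_force: 0.0
```

Request:
{"name": "send_rows", "arguments": {"moves": [0,0,0,0,0,0,0.5,0,0,0,0,0,0,0.7,0,0,0,0,0,0,1,0,0,0,0,0,0,1]}}

```text
time: 19.82
ee_pos: [0.3831, 0.2546, 0.1592]
tcp_rot: [179.9, 0.0, 122.9]
wrist_force: [1.2, -0.6, 3.4]
opening: 0.0234
grasp_force: 32.0
```

```bash
python3 - <<'E'
from h import *
st((.383,.255,.158),122.7,6)
E
```

```text
t19.82 p [0.3831 0.2546 0.1592] rpy [179.95   0.   122.95] q [ 33.6  -8.2 -10.8  87.4  -0.   90.7] F [ 1.2 -0.6  3.4] op 0.0234 gf 32.0
  shift [-0.    0.02 -0.05] turn -0.03  /6: [-0.001  0.003 -0.008] -0.005
```

Request:
{"name": "send_rows", "arguments": {"moves": [0,0,0,0,0,0,1,0,0,0.2,0,0,0,1,0,0,0.3,0,0,0,1,0,0,0.3,0,0,0,1,0,0,0.32,0,0,0,1,0,0,0,0,0,0,1], "squeeze": 80}}

```text
time: 20.58
ee_pos: [0.3832, 0.2547, 0.1876]
tcp_rot: [179.9, -0.0, 122.9]
wrist_force: [0.7, -0.6, -2.8]
opening: 0.0228
grasp_force: 78.4
```

```bash
python3 - <<'E'
from h import *
st((.3831,.2546,.1592+.028),122.7,6)
E
```

```text
t20.57 p [0.3832 0.2547 0.1876] rpy [179.94  -0.   122.94] q [33.6 -8.1 -7.5 90.5 -0.  90.7] F [ 0.7 -0.6 -2.8] op 0.0228 gf 78.4
  shift [-0.   -0.   -0.01] turn -0.03  /6: [-0.    -0.    -0.002] -0.005
```

Request:
{"name": "send_rows", "arguments": {"moves": [0.06,-0.1,0,0,0,0,1,0.11,-0.17,0,0,0,0,1,0.11,-0.17,0,0,0,0,1]}}

```text
time: 20.95
ee_pos: [0.39, 0.2431, 0.1866]
tcp_rot: [-180.0, -0.0, 122.9]
wrist_force: [-0.1, -0.1, -1.7]
opening: 0.0228
grasp_force: 78.4
```

Request:
{"name": "send_rows", "arguments": {"moves": [0.11,-0.17,0,0,0,0,1,0.16,-0.25,0,0,0,0,1,0.22,-0.34,0,0,0,0,1,0.22,-0.34,0,0,0,0,1]}}

```text
time: 21.45
ee_pos: [0.4081, 0.2154, 0.1868]
tcp_rot: [180.0, 0.0, 122.9]
wrist_force: [-0.2, 0.2, -2.4]
opening: 0.023
grasp_force: 78.4
```

```bash
cat >> h.py <<'E'
TP=(.542,.0165,-5.5)
def cell(x,y): return T(TP,[[x,y,0]])[0]
E
python3 - <<'E'
from h import *
for c in((-.075,-.038),(0,-.038),(-.075,.038),(0,.038),(.072,-.038),(.072,.038)): print(c,cell(*c).round(4))
p=cell(-.075,-.038)
st((p[0],p[1],.1592-.04+.08),84.5,12)
E
```

```text
(-0.075, -0.038) [ 0.4637 -0.0141  0.    ]
(0, -0.038) [ 0.5384 -0.0213  0.    ]
(-0.075, 0.038) [0.471  0.0615 0.    ]
(0, 0.038) [0.5456 0.0543 0.    ]
(0.072, -0.038) [ 0.61   -0.0282  0.    ]
(0.072, 0.038) [0.6173 0.0474 0.    ]
t21.45 p [0.4081 0.2154 0.1868] rpy [180.     0.   122.94] q [27.8 -7.8 -7.4 90.4 -0.  84.9] F [-0.2  0.2 -2.4] op 0.023 gf 78.4
  shift [ 2.23 -9.18  0.5 ] turn -4.47  /12: [ 0.185 -0.765  0.041] -0.373
```

Request:
{"name": "send_rows", "arguments": {"moves": [0.1,-0.3,0.2,0,0,-0.2,1,0.18,-0.7,0.2,0,0,-0.39,1,0.19,-0.8,0.1,0,0,-0.39,1,0.19,-0.8,0,0,0,-0.39,1,0.19,-0.8,0,0,0,-0.39,1,0.19,-0.8,0,0,0,-0.39,1,0.19,-0.8,0,0,0,-0.39,1,0.19,-0.8,0,0,0,-0.39,1]}}

```text
time: 22.45
ee_pos: [0.4433, 0.07, 0.1997]
tcp_rot: [180.0, -0.0, 97.6]
wrist_force: [-0.3, 0.5, -3.0]
opening: 0.0229
grasp_force: 78.3
```

Request:
{"name": "send_rows", "arguments": {"moves": [0.19,-0.8,0,0,0,-0.39,1,0.2,-0.8,0,0,0,-0.39,1,0.2,-0.8,0,0,0,-0.39,1,0.2,-0.6,0,0,0,-0.38,1,0.12,-0.38,0,0,0,0,1,0,0,0,0,0,0,1]}}

```text
time: 23.2
ee_pos: [0.466, -0.014, 0.1992]
tcp_rot: [-180.0, -0.0, 84.4]
wrist_force: [0.6, 0.1, -1.3]
opening: 0.0228
grasp_force: 79.0
```

```bash
python3 - <<'E'
from h import *
p=cell(-.075,-.038)
st((p[0],p[1],.1242),84.5,6)
E
```

```text
t23.20 p [ 0.466  -0.014   0.1992] rpy [-179.99   -0.     84.42] q [-1.7 -7.  -5.3 91.7  0.  93.9] F [ 0.6  0.1 -1.3] op 0.0228 gf 79.0
  shift [-0.09 -0.01 -3.  ] turn 0.01  /6: [-0.015 -0.001 -0.5  ] 0.001
```

Request:
{"name": "send_rows", "arguments": {"moves": [-0.09,0,-0.3,0,0,0,1,0,0,-0.5,0,0,0,1,0,0,-0.5,0,0,0,1,0,0,-0.5,0,0,0,1,0,0,-0.5,0,0,0,1,0,0,-0.4,0,0,0,1,0,0,-0.18,0,0,0,1,0,0,-0.06,0,0,0,1]}}

```text
time: 24.2
ee_pos: [0.4636, -0.0136, 0.1267]
tcp_rot: [180.0, -0.0, 84.4]
wrist_force: [-5.3, -0.0, 12.7]
opening: 0.0224
grasp_force: 81.0
```

Request:
{"name": "send_rows", "arguments": {"moves": [0,0,-0.04,0,0,0,1,0,0,-0.03,0,0,0,1]}}

```text
time: 24.45
ee_pos: [0.4638, -0.0135, 0.1266]
tcp_rot: [179.9, -0.0, 84.4]
wrist_force: [-8.5, -0.6, 21.8]
opening: 0.0228
grasp_force: 82.3
```

```bash
python3 - <<'E'
from h import *
p=cell(-.075,-.038)
st((p[0],p[1],.1242),84.5,6)
E
```

```text
t24.45 p [ 0.4638 -0.0135  0.1266] rpy [ 1.7987e+02 -1.0000e-02  8.4440e+01] q [ -1.7  -7.7 -14.   83.6  -0.   93.9] F [-8.5 -0.6 21.8] op 0.0228 gf 82.3
  shift [-0.   -0.02 -0.1 ] turn 0.01  /6: [-0.001 -0.004 -0.016] 0.001
```

```bash
python3 - <<'E'
from h import *
s=bot.get_obs();print(s["torque"].round(2))
ims=[]
for n,o,w,h in(("top",(190,110),110,130),("side",(170,120),150,130)):
    c=cam(n);im=cv2.cvtColor(c["color"],cv2.COLOR_RGB2BGR)[o[1]:o[1]+h,o[0]:o[0]+w]
    im=cv2.resize(im,None,fx=3,fy=3,interpolation=cv2.INTER_CUBIC);oo=np.array(o)-.33
    draw(im,c,T(TP,TRAY),3,oo,(0,255,0))
    draw(im,c,T(TP,box(-.115,.115,-.0765,.0765,.005,.045)),3,oo,(255,255,0))
    p=cell(-.075,-.038)
    draw(im,c,T((p[0],p[1],84.5),FOOT,.005),3,oo,(0,0,255))
    ims.append(im)
cv2.imwrite("pics/a1.png",np.hstack(ims))
E
```

```text
[ 0.02  2.43 -0.03]
```

View pics/a1.png

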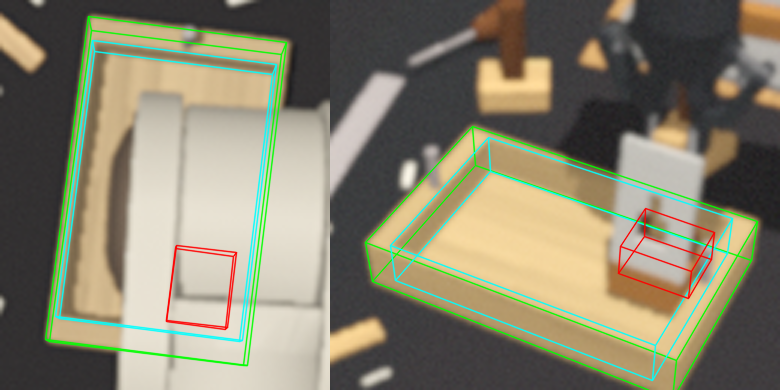

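```bash
python3 - <<'E'
from h import *
n="side";o=(230,110);w=100;h=110;S=5
c=cam(n);raw=cv2.cvtColor(c["color"],cv2.COLOR_RGB2BGR)[o[1]:o[1]+h,o[0]:o[0]+w]
im=cv2.resize(raw,None,fx=S,fy=S,interpolation=cv2.INTER_CUBIC);oo=np.array(o)-.4
p=bot.get_obs()["ee_pos"]
for q,col in((FOOT,(0,0,255)),(PLATE,(0,255,0)),(LUG,(255,255,0))): draw(im,c,T((p[0],p[1],84.4),q,.0074),S,oo,col)
cv2.imwrite("pics/a2.png",im)
E
```

```text
(no output)
```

View pics/a2.png

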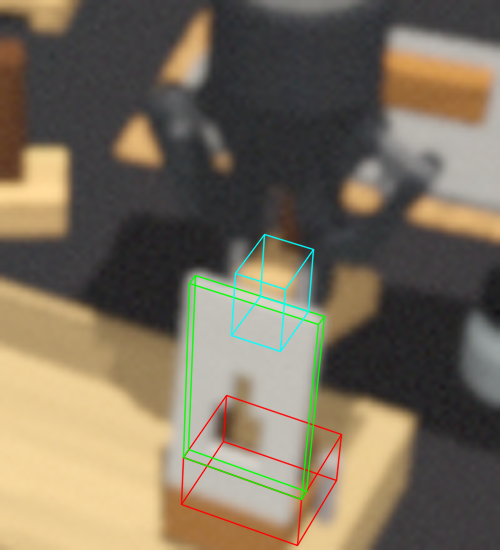

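The overlay shows the block's top edge matches but its foot has swung about 8° about the closing axis, so it rests on one edge. I ease the grip so it levels on the floor.

Request:
{"name": "send_rows", "arguments": {"moves": [0,0,0,0,0,0,1,0,0,0,0,0,0,1], "squeeze": 20}}

```text
time: 24.85
ee_pos: [0.4638, -0.0136, 0.1266]
tcp_rot: [179.9, -0.0, 84.4]
wrist_force: [-7.3, 0.2, 17.8]
opening: 0.0227
grasp_force: 81.8
```

```bash
python3 - <<'E'
from h import *
st()
n="side";o=(230,110);w=100;h=110;S=5
c=cam(n);raw=cv2.cvtColor(c["color"],cv2.COLOR_RGB2BGR)[o[1]:o[1]+h,o[0]:o[0]+w]
im=cv2.resize(raw,None,fx=S,fy=S,interpolation=cv2.INTER_CUBIC);oo=np.array(o)-.4
p=bot.get_obs()["ee_pos"]
for q,col in((FOOT,(0,0,255)),(PLATE,(0,255,0)),(LUG,(255,255,0))): draw(im,c,T((p[0],p[1],84.4),q,.005),S,oo,col)
cv2.imwrite("pics/a3.png",im)
E
```

```text
t24.85 p [ 0.4638 -0.0136  0.1266] rpy [ 1.7987e+02 -1.0000e-02  8.4440e+01] q [ -1.7  -7.8 -14.   83.6  -0.   93.9] F [-7.3  0.2 17.8] op 0.0227 gf 81.8
```

View pics/a3.png

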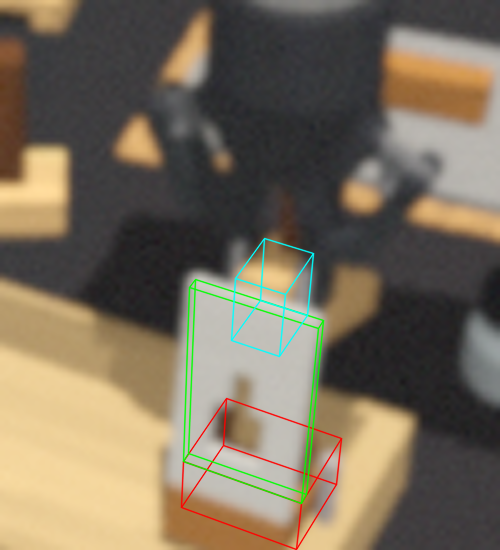

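Request:
{"name": "send_rows", "arguments": {"moves": [0,0,0,0,0,0,0.44,0,0,0,0,0,0,0.42,0,0,0,0,0,0,0.4]}}

```text
time: 25.28
ee_pos: [0.4638, -0.0135, 0.1242]
tcp_rot: [180.0, -0.0, 84.4]
wrist_force: [-0.1, -1.6, -0.1]
opening: 0.0256
grasp_force: 0.0
```

```bash
python3 - <<'E'
from h import *
st()
n="side";o=(230,110);w=100;h=110;S=5
c=cam(n);raw=cv2.cvtColor(c["color"],cv2.COLOR_RGB2BGR)[o[1]:o[1]+h,o[0]:o[0]+w]
im=cv2.resize(raw,None,fx=S,fy=S,interpolation=cv2.INTER_CUBIC);oo=np.array(o)-.4
p=bot.get_obs()["ee_pos"]
for q,col in((FOOT,(0,0,255)),(PLATE,(0,255,0)),(LUG,(255,255,0))): draw(im,c,T((p[0],p[1],84.4),q,.005),S,oo,col)
cv2.imwrite("pics/a4.png",im)
E
```

```text
t25.27 p [ 0.4638 -0.0135  0.1242] rpy [179.97  -0.    84.44] q [ -1.7  -7.6 -14.1  83.5   0.   93.9] F [-0.1 -1.6 -0.1] op 0.0256 gf 0.0
```

View pics/a4.png

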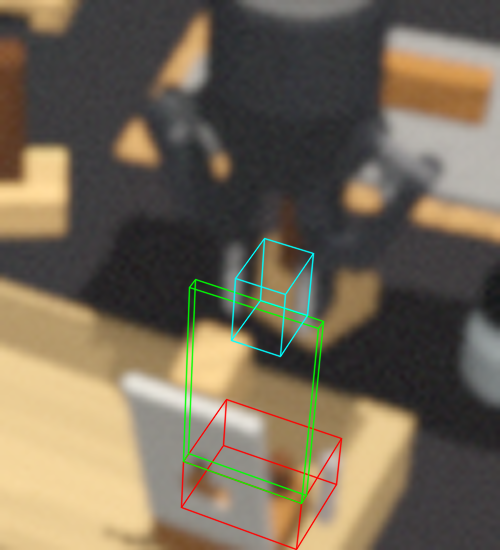

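```bash
python3 - <<'E'
from h import *
ims=[]
for n,o,w,h in(("top",(190,110),130,150),("side",(200,110),130,150)):
    c=cam(n);im=cv2.cvtColor(c["color"],cv2.COLOR_RGB2BGR)[o[1]:o[1]+h,o[0]:o[0]+w]
    ims.append(cv2.resize(im,None,fx=3,fy=3,interpolation=cv2.INTER_CUBIC))
cv2.imwrite("pics/a5.png",np.hstack(ims))
E
```

```text
(no output)
```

View pics/a5.png

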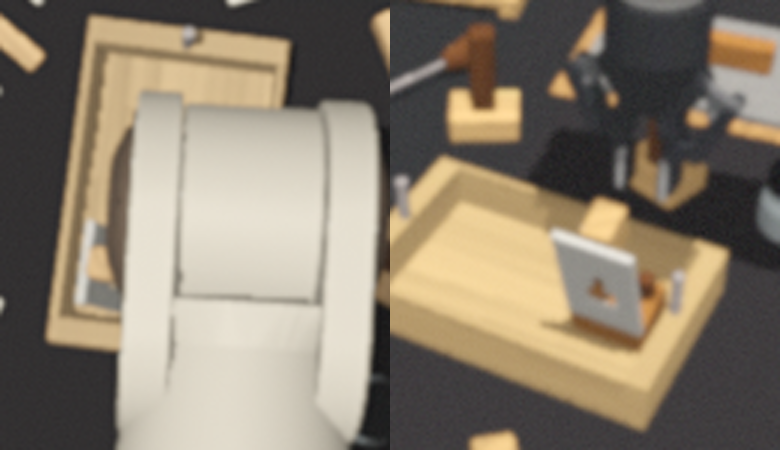

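```bash
python3 - <<'E'
from h import *
c=cam("side");R=np.array(c["R"]);t=np.array(c["t"])
obj=np.array([[.025,-.031,.14],[.025,.031,.14],[.025,.031,.032],[.025,-.031,.032]])
img=np.array([(254,187.3),(280.7,198.3),(285,221.7),(261.7,213.3)])
r=cv2.solvePnPGeneric(obj,img,np.array(c["camera_matrix"]),np.array(c["D"],float),flags=cv2.SOLVEPNP_IPPE)
for rv,tv,e in zip(r[1],r[2],r[3]):
    Rb=R.T@cv2.Rodrigues(rv)[0];o=R.T@(tv.ravel()-t)
    print("err",e,"origin",o.round(3),"axes cols",Rb.round(2).tolist(),"lugtop",(o+Rb@[.003,0,.148]).round(3))
b=[(np.round(x["extent"]).tolist(),round(x["p"],2)) for x in bot.boxes_of("side","block0")];print(b)
cv2.imwrite("pics/a6.png",cv2.resize(cv2.cvtColor(c["color"],cv2.COLOR_RGB2BGR)[160:250,220:320],None,fx=6,fy=6,interpolation=cv2.INTER_CUBIC))
E
```

```text
err [0.4283581] origin [0.458 0.02  0.016] axes cols [[0.13, -0.99, 0.06], [0.95, 0.15, 0.29], [-0.3, 0.02, 0.95]] lugtop [0.468 0.066 0.156]
err [1.22538035] origin [0.437 0.158 0.099] axes cols [[-0.31, -0.85, 0.43], [-0.4, -0.29, -0.87], [0.86, -0.44, -0.25]] lugtop [0.499 0.028 0.064]
[([220.0, 256.0, 256.0, 286.0], 0.9), ([257.0, 175.0, 295.0, 230.0], 0.87), ([168.0, 266.0, 208.0, 290.0], 0.81), ([111.0, 269.0, 159.0, 301.0], 0.72)]
```

View pics/a6.png

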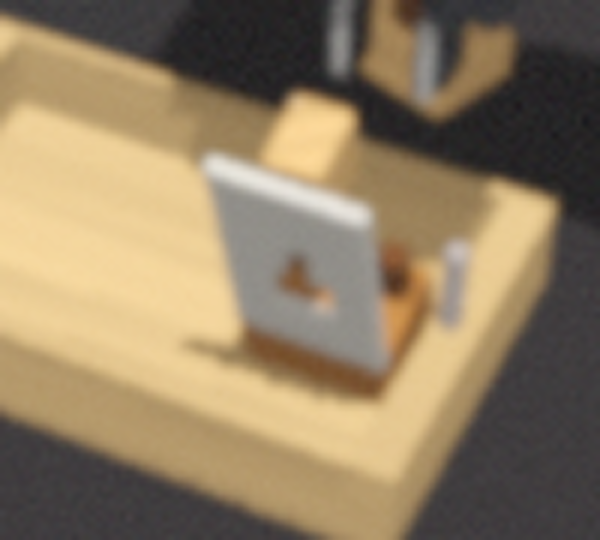

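Request:
{"name": "send_rows", "arguments": {"moves": [0,0,0,0,0,0,0.2]}}

```text
time: 25.65
ee_pos: [0.4636, -0.0135, 0.1239]
tcp_rot: [-180.0, 0.0, 84.4]
wrist_force: [0.1, -0.4, 0.8]
opening: 0.0341
grasp_force: 0.0
```

```bash
python3 - <<'E'
from h import *
c=cam("side")
print([(np.round(x["extent"]).tolist(),round(x["p"],2)) for x in bot.boxes_of("side","block0")])
cv2.imwrite("pics/a7.png",cv2.resize(cv2.cvtColor(c["color"],cv2.COLOR_RGB2BGR)[150:250,200:320],None,fx=6,fy=6,interpolation=cv2.INTER_CUBIC))
E
```

```text
[([111.0, 269.0, 157.0, 301.0], 0.84), ([166.0, 264.0, 206.0, 294.0], 0.82), ([266.0, 165.0, 296.0, 228.0], 0.74), ([218.0, 255.0, 256.0, 288.0], 0.61)]
```

View pics/a7.png

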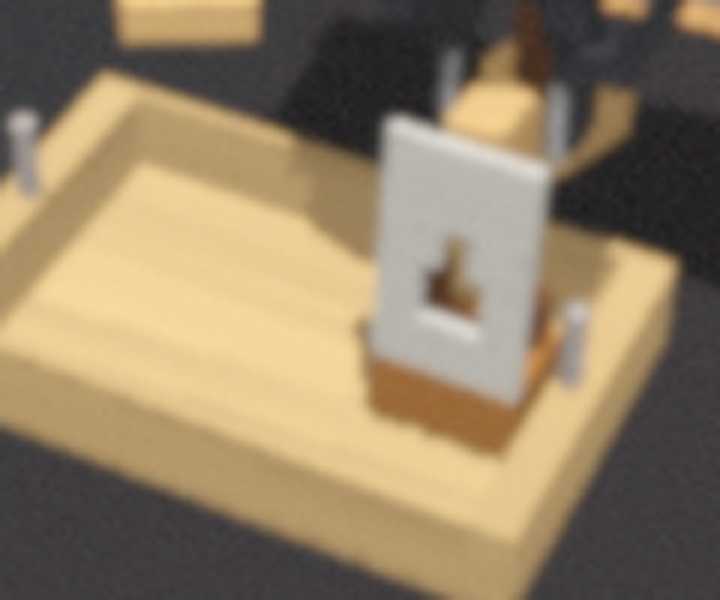

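The block rocked but came back upright in the tray; lug just behind the fingers at about (490,110) in this crop. The likely cause is the tray pin (85 mm tall) catching its foot in transit, so I will carry higher. I rise and relocate it.

Request:
{"name": "send_rows", "arguments": {"moves": [0,0,0.1,0,0,0,0,0,0,0.5,0,0,0,0,0,0,0.9,0,0,0,0,0,0,1,0,0,0,0,0,0,1,0,0,0,0,0,-0.5,0.5,0,0,0,0,0,-1,0,0,0,0,0,0,-1,0,0,0,0,0]}}

```text
time: 26.75
ee_pos: [0.4636, -0.0773, 0.2242]
tcp_rot: [180.0, 0.0, 84.5]
wrist_force: [1.0, -0.4, 0.5]
opening: 0.0428
grasp_force: 0.0
```

Request:
{"name": "send_rows", "arguments": {"moves": [0,-1,0,0,0,0,0,0,-1,0,0,0,0,0,0,-1,0,0,0,0,0,0,-1,0,0,0,0,0]}}

```text
time: 27.25
ee_pos: [0.4633, -0.1776, 0.224]
tcp_rot: [-180.0, 0.0, 84.4]
wrist_force: [-0.0, 0.2, -0.1]
opening: 0.0429
grasp_force: 0.0
```

```bash
cat >> h.py <<'E'
def fitblock(x0,verbose=True,z=.005):
    its=[];
    for n in("top","side"):
        c=cam(n);p=proj(c,[[x0[0],x0[1],z+.09]])[0]
        best=None
        for t in bot.trace(n,"block0"):
            e=t["extent"];m=np.array([(e[0]+e[2])/2,(e[1]+e[3])/2]);d=np.linalg.norm(m-p)
            if t["p"]>.3 and d<25 and (best is None or d<best[0]): best=(d,t)
        if best is None: print(n,"none");continue
        it=(c,best[1]["region"].astype(bool),[LUG,FOOT,PLATE],z);its.append(it)
        r,f=hullfit([it],x0);print(n,r.round(4),round(f,3),round(best[1]["p"],2))
    if len(its)>1: r,f=hullfit(its,x0);print("both",r.round(4),round(f,3))
    return its
E
python3 - <<'E'
from h import *
st()
fitblock([.46,.02,84.5])
E
```

```text
t27.25 p [ 0.4633 -0.1776  0.224 ] rpy [-179.98    0.     84.42] q [-21.   -2.5   1.6  94.2  -0.   74.6] F [-0.   0.2 -0.1] op 0.0429 gf 0.0
top [4.67600e-01 1.60000e-02 8.48442e+01] 0.083 0.7
side [4.6730e-01 1.3400e-02 9.0516e+01] 0.104 0.86
both [4.66600e-01 1.55000e-02 8.55566e+01] 0.205
```

Request:
{"name": "send_rows", "arguments": {"moves": [0.02,0.9,0,0,0,0,0,0.02,0.96,0,0,0,0,0,0.02,0.96,0,0,0,0,0,0.02,0.96,0,0,0,0,0,0.02,0.96,0,0,0,0,0,0.02,0.96,0,0,0,0,0,0.02,0.96,0,0,0,0,0,0.01,0.9,0,0,0,0.1,0]}}

```text
time: 28.45
ee_pos: [0.467, 0.0144, 0.2242]
tcp_rot: [180.0, -0.0, 85.4]
wrist_force: [-0.7, -0.0, 0.5]
opening: 0.0427
grasp_force: 0.0
```

Request:
{"name": "send_rows", "arguments": {"moves": [0,0.15,-0.4,0,0,0,0,0,0,-0.7,0,0,0,0,0,0,-0.7,0,0,0,0,0,0,-0.7,0,0,0,0,0,0,-0.7,0,0,0,0,0,0,-0.6,0,0,0,0,0,0,-0.2,0,0,0,0.2,0,0,0,0,0,0,0.35], "squeeze": 30}}

```text
time: 29.45
ee_pos: [0.4674, 0.0167, 0.124]
tcp_rot: [-180.0, 0.0, 85.3]
wrist_force: [-0.3, -0.9, -0.3]
opening: 0.0278
grasp_force: 0.0
```

Request:
{"name": "send_rows", "arguments": {"moves": [0,0,0,0,0,0,0.45,0,0,0,0,0,0,0.6,0,0,0,0,0,0,1,0,0,0,0,0,0,1]}}

```text
time: 29.95
ee_pos: [0.4676, 0.0167, 0.1244]
tcp_rot: [180.0, -0.0, 85.3]
wrist_force: [0.5, -1.0, 1.6]
opening: 0.0235
grasp_force: 32.2
```

```bash
python3 - <<'E'
from h import *
p=cell(-.075,-.038)
st((p[0],p[1],.1245),84.5,6)
E
```

```text
t29.95 p [0.4676 0.0167 0.1244] rpy [179.96  -0.    85.3 ] q [  2.1  -7.1 -13.6  83.4  -0.   96.7] F [ 0.5 -1.   1.6] op 0.0235 gf 32.2
  shift [-0.16 -1.23  0.  ] turn -0.09  /6: [-0.026 -0.206  0.   ] -0.016
```

Request:
{"name": "send_rows", "arguments": {"moves": [0,0,0.16,0,0,0,1,0,0,0.16,0,0,0,1,-0.04,-0.3,0,0,0,-0.02,1,-0.04,-0.3,0,0,0,-0.02,1,-0.04,-0.3,0,0,0,-0.02,1,-0.04,-0.3,0,0,0,-0.02,1,0,0,-0.15,0,0,0,1,0,0,-0.15,0,0,0,1], "squeeze": 60}}

```text
time: 30.95
ee_pos: [0.4634, -0.0133, 0.1244]
tcp_rot: [180.0, -0.0, 84.6]
wrist_force: [-7.1, -1.6, 46.0]
opening: 0.0231
grasp_force: 66.5
```

Request:
{"name": "send_rows", "arguments": {"moves": [0,0,-0.02,0,0,0,1,0,0,-0.02,0,0,0,1]}}

```text
time: 31.2
ee_pos: [0.4637, -0.0133, 0.1245]
tcp_rot: [179.9, 0.0, 84.6]
wrist_force: [-2.0, -2.3, 10.5]
opening: 0.023
grasp_force: 60.8
```

```bash
python3 - <<'E'
from h import *
p=cell(-.075,-.038)
st((p[0],p[1],.1245),84.5,6)
E
```

```text
t31.20 p [ 0.4637 -0.0133  0.1245] rpy [1.7992e+02 2.0000e-02 8.4630e+01] q [ -1.6  -7.7 -14.2  83.5  -0.   93.8] F [-2.  -2.3 10.5] op 0.023 gf 60.8
  shift [ 0.   -0.04  0.  ] turn -0.01  /6: [ 0.    -0.006  0.   ] -0.002
```

Request:
{"name": "send_rows", "arguments": {"moves": [0,0,0.02,0,0,0,0.44,0,0,0,0,0,0,0.4,0,0,0,0,0,0,0.2,0,0,0,0,0,0,0,0,0,0.3,0,0,0,0,0,0,0.8,0,0,0,0,0,0,1,0,0,0,0,0,0,1,0,0,0,0]}}

```text
time: 32.2
ee_pos: [0.4634, -0.0133, 0.2028]
tcp_rot: [180.0, -0.0, 84.6]
wrist_force: [0.5, 0.1, -0.6]
opening: 0.0426
grasp_force: 0.0
```

Request:
{"name": "send_rows", "arguments": {"moves": [0,0.4,1,0,0,0.2,0,-0.03,0.8,0.9,0,0,0.3,0,-0.04,0.9,0,0,0,0.33,0,-0.04,0.9,0,0,0,0.33,0,-0.04,0.9,0,0,0,0.33,0,-0.04,0.9,0,0,0,0.33,0,-0.04,0.9,0,0,0,0.33,0,-0.04,0.9,0,0,0,0.33,0]}}

```text
time: 33.2
ee_pos: [0.4566, 0.1525, 0.2496]
tcp_rot: [180.0, -0.0, 106.0]
wrist_force: [1.0, 1.3, 0.2]
opening: 0.0429
grasp_force: 0.0
```

Request:
{"name": "send_rows", "arguments": {"moves": [-0.04,0.9,0,0,0,0.33,0,-0.04,0.9,0,0,0,0.33,0,-0.04,0.9,0,0,0,0.33,0,-0.04,0.9,0,0,0,0.33,0,-0.04,0.9,0,0,0,0.33,0,-0.04,0.9,0,0,0,0.33,0,-0.03,0.5,0,0,0,0.2,0,0,0,0,0,0,0,0]}}

```text
time: 34.2
ee_pos: [0.4498, 0.2998, 0.2489]
tcp_rot: [-180.0, 0.0, 124.7]
wrist_force: [0.2, -0.6, -0.3]
opening: 0.0429
grasp_force: 0.0
```

```bash
python3 - <<'E'
from h import *
st((.4504,.2985,.158),122.7,6)
fitblock([.4637,-.0133,84.5])
E
```

```text
t34.20 p [0.4498 0.2998 0.2489] rpy [-179.97    0.    124.73] q [33.7  4.1 11.1 97.  -0.  89. ] F [ 0.2 -0.6 -0.3] op 0.0429 gf 0.0
  shift [ 0.02 -0.05 -3.64] turn -0.24  /6: [ 0.004 -0.009 -0.606] -0.039
top [ 4.64200e-01 -1.32000e-02  8.37199e+01] 0.143 0.56
side [ 4.63500e-01 -1.71000e-02  9.27559e+01] 0.376 0.75
both [ 4.62800e-01 -1.46000e-02  8.65063e+01] 0.533
```

Request:
{"name": "send_rows", "arguments": {"moves": [0.02,-0.05,-0.5,0,0,-0.24,0,0,0,-0.65,0,0,0,0,0,0,-0.65,0,0,0,0,0,0,-0.65,0,0,0,0,0,0,-0.65,0,0,0,0,0,0,-0.5,0,0,0,0,0,0,0,0,0,0,0.3,0,0,0,0,0,0,0.4], "squeeze": 30}}

```text
time: 35.4
ee_pos: [0.4506, 0.2981, 0.1595]
tcp_rot: [180.0, 0.0, 122.6]
wrist_force: [0.4, 0.5, -0.4]
opening: 0.0256
grasp_force: 0.0
```

Request:
{"name": "send_rows", "arguments": {"moves": [0,0,0,0,0,0,0.5,0,0,0,0,0,0,0.7,0,0,0,0,0,0,1,0,0,0,0,0,0,1]}}

```text
time: 35.9
ee_pos: [0.4507, 0.2982, 0.1596]
tcp_rot: [179.9, -0.0, 122.6]
wrist_force: [-0.6, 0.3, 4.4]
opening: 0.0235
grasp_force: 33.0
```

Request:
{"name": "send_rows", "arguments": {"moves": [0,0,0,0,0,0,1,0,0,0,0,0,0,1,0,0,0.2,0,0,0,1,0,0,0.3,0,0,0,1,0,0,0.3,0,0,0,1,0,0,0.32,0,0,0,1,0,0,0,0,0,0,1], "squeeze": 80}}

```text
time: 36.78
ee_pos: [0.4507, 0.2982, 0.1879]
tcp_rot: [179.9, -0.0, 122.6]
wrist_force: [-0.8, 0.6, -2.6]
opening: 0.0231
grasp_force: 78.4
```

```bash
python3 - <<'E'
from h import *
st((.4504,.2985,.158),122.7,6)
E
```

```text
t36.77 p [0.4507 0.2982 0.1879] rpy [179.93  -0.   122.6 ] q [33.5  2.9  3.1 90.1 -0.  90.9] F [-0.8  0.6 -2.6] op 0.0231 gf 78.4
  shift [-0.01  0.01 -1.19] turn 0.01  /6: [-0.002  0.002 -0.199] 0.002
```

Request:
{"name": "send_rows", "arguments": {"moves": [0.06,-0.1,0,0,0,0,1,0.11,-0.17,0,0,0,0,1,0.11,-0.17,0,0,0,0,1,0.11,-0.17,0,0,0,0,1]}}

```text
time: 37.28
ee_pos: [0.4604, 0.2823, 0.1869]
tcp_rot: [-180.0, 0.0, 122.6]
wrist_force: [0.5, -0.3, -3.4]
opening: 0.0229
grasp_force: 78.4
```

Request:
{"name": "send_rows", "arguments": {"moves": [0.16,-0.25,0,0,0,0,1,0.22,-0.34,0,0,0,0,1,0.22,-0.34,0,0,0,0,1,0.2,-0.3,0.3,0,0,0,1,0.2,-0.3,0.6,0,0,0,1,0.1,-0.3,0.6,0,0,0,1,0.1,-0.3,0.4,0,0,0,1]}}

```text
time: 38.15
ee_pos: [0.4906, 0.2291, 0.2363]
tcp_rot: [179.9, 0.0, 122.6]
wrist_force: [-0.3, 0.1, -2.8]
opening: 0.0228
grasp_force: 78.7
```

```bash
python3 - <<'E'
from h import *
p=cell(0,-.038)
st((p[0],p[1],.235),84.5,10)
E
```

```text
t38.15 p [0.4906 0.2291 0.2363] rpy [1.7991e+02 1.0000e-02 1.2260e+02] q [25.   3.8  9.4 95.5  0.  82.4] F [-0.3  0.1 -2.8] op 0.0228 gf 78.7
  shift [  1.91 -10.02  -0.05] turn -4.43  /10: [ 0.191 -1.002 -0.005] -0.443
```

Request:
{"name": "send_rows", "arguments": {"moves": [0.1,-0.5,0,0,0,-0.3,1,0.15,-0.8,0,0,0,-0.35,1,0.15,-0.8,0,0,0,-0.35,1,0.15,-0.8,0,0,0,-0.35,1,0.15,-0.8,0,0,0,-0.35,1,0.15,-0.8,0,0,0,-0.35,1,0.15,-0.8,0,0,0,-0.35,1,0.15,-0.8,0,0,0,-0.35,1]}}

```text
time: 39.15
ee_pos: [0.5186, 0.0752, 0.2339]
tcp_rot: [-179.9, 0.0, 98.7]
wrist_force: [-0.5, -0.0, -3.0]
opening: 0.0227
grasp_force: 78.6
```

Request:
{"name": "send_rows", "arguments": {"moves": [0.15,-0.8,0,0,0,-0.35,1,0.15,-0.8,0,0,0,-0.35,1,0.16,-0.8,0,0,0,-0.35,1,0.15,-0.8,0,0,0,-0.35,1,0.15,-0.72,0,0,0,-0.28,1,0,0,0,0,0,0,1]}}

```text
time: 39.9
ee_pos: [0.5378, -0.0226, 0.2341]
tcp_rot: [-180.0, 0.0, 84.3]
wrist_force: [-0.6, -0.8, -2.6]
opening: 0.023
grasp_force: 78.7
```

```bash
python3 - <<'E'
from h import *
p=cell(0,-.038)
st((p[0],p[1],.1246),84.5,6)
fitblock([.5384,-.0213,84.5],z=.2363-.1196)
E
```

```text
t39.90 p [ 0.5378 -0.0226  0.2341] rpy [-1.7996e+02  1.0000e-02  8.4340e+01] q [-2.4  3.5  8.8 95.4 -0.  93.3] F [-0.6 -0.8 -2.6] op 0.023 gf 78.7
  shift [ 0.02  0.05 -4.38] turn 0.02  /6: [ 0.004  0.009 -0.73 ] 0.003
top none
side [ 5.37200e-01 -2.07000e-02  8.99802e+01] 0.131 0.9
```

Request:
{"name": "send_rows", "arguments": {"moves": [0.02,0.05,-0.4,0,0,0,1,0,0,-0.7,0,0,0,1,0,0,-0.7,0,0,0,1,0,0,-0.7,0,0,0,1,0,0,-0.7,0,0,0,1,0,0,-0.6,0,0,0,1,0,0,-0.3,0,0,0,1,0,0,-0.1,0,0,0,1]}}

```text
time: 41.1
ee_pos: [0.5383, -0.0198, 0.1292]
tcp_rot: [-180.0, 0.0, 84.5]
wrist_force: [-0.1, 0.4, -3.8]
opening: 0.0227
grasp_force: 78.6
```

Request:
{"name": "send_rows", "arguments": {"moves": [0,0,-0.06,0,0,0,1,0,0,-0.06,0,0,0,1,0,0,-0.03,0,0,0,1]}}

```text
time: 41.48
ee_pos: [0.5385, -0.0198, 0.126]
tcp_rot: [180.0, -0.0, 84.5]
wrist_force: [0.2, -0.0, -2.9]
opening: 0.023
grasp_force: 78.6
```

```bash
python3 - <<'E'
from h import *
p=cell(0,-.038)
st((p[0],p[1],.1246),84.5,6)
E
```

```text
t41.48 p [ 0.5385 -0.0198  0.126 ] rpy [179.98  -0.    84.53] q [-2.1  2.6 -4.  83.3 -0.  93.4] F [ 0.2 -0.  -2.9] op 0.023 gf 78.6
  shift [-0.01 -0.06 -0.06] turn -0.0  /6: [-0.001 -0.01  -0.009] -0.001
```

Request:
{"name": "send_rows", "arguments": {"moves": [0,0,-0.03,0,0,0,1,0,0,-0.03,0,0,0,1,0,0,-0.02,0,0,0,1]}}

```text
time: 41.85
ee_pos: [0.5388, -0.0197, 0.1257]
tcp_rot: [179.9, -0.0, 84.5]
wrist_force: [-2.4, 1.6, 12.9]
opening: 0.023
grasp_force: 80.9
```

```bash
python3 - <<'E'
from h import *
st()
E
```

```text
t41.85 p [ 0.5388 -0.0197  0.1257] rpy [ 1.7987e+02 -2.0000e-02  8.4530e+01] q [-2.1  2.6 -4.2 83.2  0.  93.4] F [-2.4  1.6 12.9] op 0.023 gf 80.9
```

Request:
{"name": "send_rows", "arguments": {"moves": [0,0,0.02,0,0,0,0.44,0,0,0,0,0,0,0.4,0,0,0,0,0,0,0.2,0,0,0,0,0,0,0,0,0,0.3,0,0,0,0,0,0,0.8,0,0,0,0,0,0,1,0,0,0,0,0,0,1,0,0,0,0]}}

```text
time: 42.85
ee_pos: [0.5384, -0.0198, 0.2031]
tcp_rot: [180.0, 0.0, 84.5]
wrist_force: [-0.1, 0.0, 0.1]
opening: 0.0426
grasp_force: 0.0
```

Request:
{"name": "send_rows", "arguments": {"moves": [0,0.4,1,0,0,0.2,0,-0.03,0.8,0.9,0,0,0.26,0,-0.05,0.9,0,0,0,0.27,0,-0.05,0.9,0,0,0,0.27,0,-0.05,0.9,0,0,0,0.27,0,-0.05,0.9,0,0,0,0.27,0,-0.05,0.9,0,0,0,0.27,0,-0.05,0.9,0,0,0,0.27,0]}}

```text
time: 43.85
ee_pos: [0.5301, 0.146, 0.2498]
tcp_rot: [180.0, 0.0, 102.5]
wrist_force: [0.8, -0.5, 0.3]
opening: 0.0424
grasp_force: 0.0
```

Request:
{"name": "send_rows", "arguments": {"moves": [-0.05,0.9,0,0,0,0.27,0,-0.05,0.9,0,0,0,0.27,0,-0.05,0.9,0,0,0,0.27,0,-0.05,0.9,0,0,0,0.27,0,-0.05,0.9,0,0,0,0.27,0,-0.05,0.9,0,0,0,0.27,0,-0.05,0.9,0,0,0,0.27,0,-0.05,0.9,0,0,0,0.2,0]}}

```text
time: 44.85
ee_pos: [0.5201, 0.3267, 0.2493]
tcp_rot: [180.0, 0.0, 120.5]
wrist_force: [0.6, 0.8, -0.1]
opening: 0.0428
grasp_force: 0.0
```

```bash
python3 - <<'E'
from h import *
st((.5177,.342,.158),122.7,6)
fitblock([.5388,-.0197,84.5])
E
```

```text
t44.85 p [0.5201 0.3267 0.2493] rpy [180.     0.   120.49] q [32.1 14.7 23.1 98.5 -0.  91.7] F [ 0.6  0.8 -0.1] op 0.0428 gf 0.0
  shift [-0.09  0.61 -3.65] turn 0.26  /6: [-0.016  0.102 -0.608] 0.043
top [ 5.40200e-01 -1.73000e-02  8.40764e+01] 0.064 0.84
side [ 5.39800e-01 -2.11000e-02  8.69026e+01] 0.126 0.64
both [ 5.39400e-01 -1.70000e-02  8.43539e+01] 0.21
```

Request:
{"name": "send_rows", "arguments": {"moves": [-0.09,0.61,0,0,0,0.26,0,0,0,-0.4,0,0,0,0,0,0,-0.65,0,0,0,0,0,0,-0.65,0,0,0,0,0,0,-0.65,0,0,0,0,0,0,-0.65,0,0,0,0,0,0,-0.63,0,0,0,0,0,0,0,0,0,0,0.3], "squeeze": 30}}

```text
time: 46.05
ee_pos: [0.5174, 0.3401, 0.1569]
tcp_rot: [-179.9, 0.0, 122.6]
wrist_force: [0.7, -0.6, 0.1]
opening: 0.0294
grasp_force: 0.0
```

Request:
{"name": "send_rows", "arguments": {"moves": [0,0,0,0,0,0,0.4,0,0,0,0,0,0,0.5,0,0,0,0,0,0,0.7,0,0,0,0,0,0,1,0,0,0,0,0,0,1]}}

```text
time: 46.68
ee_pos: [0.5182, 0.3406, 0.1591]
tcp_rot: [179.9, 0.0, 122.6]
wrist_force: [-0.3, -0.9, 4.6]
opening: 0.0236
grasp_force: 32.7
```

Request:
{"name": "send_rows", "arguments": {"moves": [0,0,0,0,0,0,1,0,0,0,0,0,0,1,0,0,0.2,0,0,0,1,0,0,0.3,0,0,0,1,0,0,0.3,0,0,0,1,0,0,0.32,0,0,0,1,0,0,0,0,0,0,1], "squeeze": 80}}

```text
time: 47.55
ee_pos: [0.5182, 0.3407, 0.1875]
tcp_rot: [179.9, -0.0, 122.6]
wrist_force: [0.3, -0.2, -2.7]
opening: 0.0227
grasp_force: 78.4
```

```bash
python3 - <<'E'
from h import *
st((.5177,.342,.158),122.7,6)
E
```

```text
t47.55 p [0.5182 0.3407 0.1875] rpy [179.93  -0.   122.6 ] q [33.3 14.  15.5 91.4  0.  90.7] F [ 0.3 -0.2 -2.7] op 0.0227 gf 78.4
  shift [-0.02  0.05 -1.18] turn 0.01  /6: [-0.003  0.009 -0.196] 0.002
```

Request:
{"name": "send_rows", "arguments": {"moves": [0.06,-0.1,0,0,0,0,1,0.11,-0.17,0,0,0,0,1,0.11,-0.17,0,0,0,0,1,0.11,-0.17,0,0,0,0,1]}}

```text
time: 48.05
ee_pos: [0.5279, 0.3248, 0.1864]
tcp_rot: [-180.0, 0.0, 122.6]
wrist_force: [-0.2, -0.1, -1.4]
opening: 0.0228
grasp_force: 78.4
```

Request:
{"name": "send_rows", "arguments": {"moves": [0.16,-0.25,0,0,0,0,1,0.22,-0.34,0,0,0,0,1,0.22,-0.34,0,0,0,0,1,0.2,-0.3,0.3,0,0,0,1,0.2,-0.3,0.6,0,0,0,1,0.1,-0.3,0.6,0,0,0,1,0.1,-0.3,0.4,0,0,0,1]}}

```text
time: 48.92
ee_pos: [0.558, 0.2716, 0.2355]
tcp_rot: [179.9, 0.0, 122.6]
wrist_force: [-0.0, 0.0, -2.0]
opening: 0.0227
grasp_force: 78.6
```

```bash
python3 - <<'E'
from h import *
p=cell(0,.038)
st((p[0],p[1],.235),84.5,11)
E
```

```text
t48.92 p [0.558  0.2716 0.2355] rpy [1.7993e+02 1.0000e-02 1.2260e+02] q [25.9 15.1 22.1 96.9  0.  83.4] F [-0.  0. -2.] op 0.0227 gf 78.6
  shift [-0.5  -8.69 -0.02] turn -4.43  /11: [-0.045 -0.79  -0.002] -0.403
```

Request:
{"name": "send_rows", "arguments": {"moves": [-0.04,-0.5,0,0,0,-0.3,1,-0.04,-0.8,0,0,0,-0.4,1,-0.04,-0.8,0,0,0,-0.4,1,-0.05,-0.8,0,0,0,-0.4,1,-0.05,-0.8,0,0,0,-0.4,1,-0.05,-0.8,0,0,0,-0.4,1,-0.05,-0.8,0,0,0,-0.4,1,-0.05,-0.8,0,0,0,-0.4,1]}}

```text
time: 49.92
ee_pos: [0.5483, 0.1182, 0.234]
tcp_rot: [180.0, -0.0, 95.7]
wrist_force: [0.3, 0.5, -2.0]
opening: 0.0231
grasp_force: 78.6
```

Request:
{"name": "send_rows", "arguments": {"moves": [-0.05,-0.8,0,0,0,-0.4,1,-0.05,-0.8,0,0,0,-0.4,1,-0.03,-0.7,0,0,0,-0.4,1,0,-0.3,0,0,0,-0.13,1,0,0,-0.4,0,0,0,1,0,0,-0.4,0,0,0,1]}}

```text
time: 50.68
ee_pos: [0.5451, 0.0549, 0.213]
tcp_rot: [-180.0, -0.0, 84.6]
wrist_force: [-1.1, 0.1, -2.4]
opening: 0.0226
grasp_force: 78.8
```

```bash
python3 - <<'E'
from h import *
p=cell(0,.038)
st((p[0],p[1],.1255),84.5,6)
z=bot.get_obs()["ee_pos"][2]-.12
fitblock([.5456,.0543,84.5],z=z)
E
```

```text
t50.67 p [0.5451 0.0549 0.213 ] rpy [-1.7997e+02 -1.0000e-02  8.4580e+01] q [  5.7   4.4   7.4  93.    0.  101.2] F [-1.1  0.1 -2.4] op 0.0226 gf 78.8
  shift [ 0.02 -0.02 -3.5 ] turn -0.01  /6: [ 0.004 -0.004 -0.583] -0.001
top none
side [5.44000e-01 5.58000e-02 8.73238e+01] 0.114 0.98
```

Request:
{"name": "send_rows", "arguments": {"moves": [0,0,-0.4,0,0,0,1,0,0,-0.6,0,0,0,1,0,0,-0.7,0,0,0,1,0,0,-0.7,0,0,0,1,0,0,-0.5,0,0,0,1,0,0,-0.3,0,0,0,1,0,0,-0.1,0,0,0,1,0,0,-0.1,0,0,0,1]}}

```text
time: 51.88
ee_pos: [0.5454, 0.0545, 0.1294]
tcp_rot: [180.0, -0.0, 84.5]
wrist_force: [0.2, -0.6, -2.2]
opening: 0.0227
grasp_force: 78.7
```

Request:
{"name": "send_rows", "arguments": {"moves": [0,0,-0.04,0,0,0,1,0,0,-0.03,0,0,0,1,0,0,0,0,0,0,1]}}

```text
time: 52.25
ee_pos: [0.5452, 0.0545, 0.1274]
tcp_rot: [180.0, 0.0, 84.5]
wrist_force: [-0.2, -0.3, -2.1]
opening: 0.0225
grasp_force: 78.7
```

```bash
python3 - <<'E'
from h import *
st()
E
```

```text
t52.25 p [0.5452 0.0545 0.1274] rpy [179.99   0.    84.53] q [  5.7   3.9  -2.6  83.5  -0.  101.2] F [-0.2 -0.3 -2.1] op 0.0225 gf 78.7
```

Request:
{"name": "send_rows", "arguments": {"moves": [0,0,-0.04,0,0,0,1,0,0,-0.03,0,0,0,1,0,0,-0.02,0,0,0,1,0,0,-0.02,0,0,0,1]}}

```text
time: 52.75
ee_pos: [0.5453, 0.0546, 0.1252]
tcp_rot: [180.0, -0.0, 84.5]
wrist_force: [-1.0, 0.5, 6.1]
opening: 0.0231
grasp_force: 79.9
```

```bash
python3 - <<'E'
from h import *
st()
E
```

```text
t52.75 p [0.5453 0.0546 0.1252] rpy [ 1.7995e+02 -2.0000e-02  8.4530e+01] q [  5.7   3.8  -2.9  83.2   0.  101.2] F [-1.   0.5  6.1] op 0.0231 gf 79.9
```

Request:
{"name": "send_rows", "arguments": {"moves": [0,0,0.02,0,0,0,0.44,0,0,0,0,0,0,0.4,0,0,0,0,0,0,0.2,0,0,0,0,0,0,0,0,0,0.3,0,0,0,0,0,0,0.8,0,0,0,0,0,0,1,0,0,0,0,0,0,1,0,0,0,0]}}

```text
time: 53.75
ee_pos: [0.5451, 0.0545, 0.2038]
tcp_rot: [180.0, -0.0, 84.5]
wrist_force: [-0.4, 1.6, 0.1]
opening: 0.0425
grasp_force: 0.0
```

Request:
{"name": "send_rows", "arguments": {"moves": [0,0.5,0.6,0,0,0.2,0,0.1,0.8,0.5,0,0,0.3,0,0.1,0.85,0,0,0,0.3,0,0.1,0.85,0,0,0,0.3,0,0.1,0.85,0,0,0,0.3,0,0.1,0.85,0,0,0,0.3,0,0.1,0.85,0,0,0,0.3,0,0.1,0.85,0,0,0,0.3,0]}}

```text
time: 54.75
ee_pos: [0.5628, 0.2159, 0.2299]
tcp_rot: [-180.0, 0.0, 104.5]
wrist_force: [-0.1, -0.6, 0.8]
opening: 0.0425
grasp_force: 0.0
```

Request:
{"name": "send_rows", "arguments": {"moves": [0.1,0.85,0,0,0,0.3,0,0.1,0.85,0,0,0,0.3,0,0.1,0.85,0,0,0,0.3,0,0.1,0.85,0,0,0,0.3,0,0.1,0.85,0,0,0,0.3,0,0.1,0.85,0,0,0,0.3,0,0.1,0.85,0,0,0,0.3,0,0.1,0.85,0,0,0,0.3,0]}}

```text
time: 55.75
ee_pos: [0.5827, 0.3859, 0.2299]
tcp_rot: [-180.0, -0.0, 125.1]
wrist_force: [-0.6, -0.5, -0.4]
opening: 0.0424
grasp_force: 0.0
```

```bash
python3 - <<'E'
from h import *
st((.585,.3845,.158),122.7,6)
fitblock([.5453,.0546,84.5])
E
```

```text
t55.75 p [0.5827 0.3859 0.2299] rpy [-180.     -0.    125.09] q [ 33.5  27.6  37.7 100.1   0.   88.4] F [-0.6 -0.5 -0.4] op 0.0424 gf 0.0
  shift [ 0.09 -0.06 -2.88] turn -0.28  /6: [ 0.016 -0.009 -0.479] -0.046
top [5.47000e-01 5.65000e-02 8.69228e+01] 0.12 0.76
side [5.50300e-01 4.53000e-02 8.19626e+01] 0.184 0.74
both [5.46600e-01 5.64000e-02 8.70766e+01] 0.339
```

Request:
{"name": "send_rows", "arguments": {"moves": [0.09,-0.06,0,0,0,-0.28,0,0,0,-0.4,0,0,0,0,0,0,-0.6,0,0,0,0,0,0,-0.6,0,0,0,0,0,0,-0.6,0,0,0,0,0,0,-0.5,0,0,0,0,0,0,-0.15,0,0,0,0,0,0,0,0,0,0,0.3], "squeeze": 30}}

```text
time: 56.95
ee_pos: [0.5848, 0.3829, 0.1588]
tcp_rot: [-180.0, -0.0, 122.5]
wrist_force: [0.6, 0.7, -0.2]
opening: 0.0301
grasp_force: 0.0
```

Request:
{"name": "send_rows", "arguments": {"moves": [0,0,0,0,0,0,0.4,0,0,0,0,0,0,0.5,0,0,0,0,0,0,0.7,0,0,0,0,0,0,1,0,0,0,0,0,0,1]}}

```text
time: 57.58
ee_pos: [0.5851, 0.383, 0.1594]
tcp_rot: [179.9, 0.0, 122.5]
wrist_force: [-0.8, -0.8, 6.6]
opening: 0.0234
grasp_force: 32.3
```

Request:
{"name": "send_rows", "arguments": {"moves": [0,0,0,0,0,0,1,0,0,0,0,0,0,1,0,0,0.2,0,0,0,1,0,0,0.3,0,0,0,1,0,0,0.3,0,0,0,1,0,0,0.32,0,0,0,1,0,0,0,0,0,0,1], "squeeze": 80}}

```text
time: 58.45
ee_pos: [0.5852, 0.3832, 0.1879]
tcp_rot: [179.9, -0.0, 122.5]
wrist_force: [0.1, 0.4, -3.5]
opening: 0.0227
grasp_force: 78.8
```

```bash
python3 - <<'E'
from h import *
st((.585,.3845,.158),122.7,6)
E
```

```text
t58.45 p [0.5852 0.3832 0.1879] rpy [179.92  -0.   122.51] q [33.2 26.1 31.  94.8  0.  90.7] F [ 0.1  0.4 -3.5] op 0.0227 gf 78.8
  shift [-0.01  0.05 -1.19] turn 0.02  /6: [-0.001  0.009 -0.199] 0.004
```

Request:
{"name": "send_rows", "arguments": {"moves": [0.06,-0.1,0,0,0,0,1,0.11,-0.17,0,0,0,0,1,0.11,-0.17,0,0,0,0,1,0.11,-0.17,0,0,0,0,1]}}

```text
time: 58.95
ee_pos: [0.5949, 0.3673, 0.1866]
tcp_rot: [-180.0, 0.0, 122.5]
wrist_force: [0.6, -0.7, -2.6]
opening: 0.0231
grasp_force: 78.8
```

Request:
{"name": "send_rows", "arguments": {"moves": [0.16,-0.25,0,0,0,0,1,0.22,-0.34,0,0,0,0,1,0.22,-0.34,0,0,0,0,1,0.2,-0.3,0.3,0,0,0,1,0.1,-0.3,0.6,0,0,0,1,0,-0.3,0.6,0,0,0,1,0,-0.3,0.4,0,0,0,1]}}

```text
time: 59.82
ee_pos: [0.6173, 0.3142, 0.2363]
tcp_rot: [179.9, 0.0, 122.5]
wrist_force: [0.2, -0.2, -2.0]
opening: 0.0227
grasp_force: 78.8
```

```bash
python3 - <<'E'
from h import *
st((.471,.21,.235),84.5,8)
E
```

```text
t59.83 p [0.6173 0.3142 0.2363] rpy [1.7989e+02 1.0000e-02 1.2252e+02] q [ 27.   26.6  37.1 100.4   0.   84.5] F [ 0.2 -0.2 -2. ] op 0.0227 gf 78.8
  shift [-5.85 -4.17 -0.05] turn -4.42  /8: [-0.732 -0.521 -0.006] -0.553
```

Request:
{"name": "send_rows", "arguments": {"moves": [-0.5,-0.4,0,0,0,-0.4,1,-0.75,-0.53,0,0,0,-0.55,1,-0.75,-0.53,0,0,0,-0.55,1,-0.75,-0.53,0,0,0,-0.55,1,-0.75,-0.53,0,0,0,-0.55,1,-0.75,-0.53,0,0,0,-0.55,1,-0.75,-0.53,0,0,0,-0.55,1,-0.75,-0.53,0,0,0,-0.55,1]}}

```text
time: 60.82
ee_pos: [0.4726, 0.2112, 0.2351]
tcp_rot: [180.0, -0.0, 85.8]
wrist_force: [0.8, 0.1, -2.5]
opening: 0.0225
grasp_force: 79.1
```

Request:
{"name": "send_rows", "arguments": {"moves": [-0.1,-0.6,0,0,0,-0.37,1,0,-0.8,0,0,0,0,1,0,-0.8,0,0,0,0,1,0,-0.8,0,0,0,0,1,0,-0.8,0,0,0,0,1,0,-0.8,0,0,0,0,1,0,-0.8,0,0,0,0,1,0,-0.6,0,0,0,0,1]}}

```text
time: 61.82
ee_pos: [0.4713, 0.0602, 0.2343]
tcp_rot: [180.0, 0.0, 82.8]
wrist_force: [-0.6, 0.0, -3.1]
opening: 0.0227
grasp_force: 79.2
```

```bash
python3 - <<'E'
from h import *
p=cell(-.076,.038)
st((p[0],p[1],.1255),84.5,6)
z=bot.get_obs()["ee_pos"][2]-.12
fitblock([.471,.0615,84.5],z=z)
E
```

```text
t61.83 p [0.4713 0.0602 0.2343] rpy [1.800e+02 1.000e-02 8.281e+01] q [  7.3  -5.2   0.3  95.4  -0.  104.5] F [-0.6  0.  -3.1] op 0.0227 gf 79.2
  shift [-0.05  0.06 -4.35] turn 0.2  /6: [-0.008  0.01  -0.725] 0.033
top none
side none
```

Request:
{"name": "send_rows", "arguments": {"moves": [-0.05,0.06,-0.4,0,0,0.2,1,0,0,-0.7,0,0,0,1,0,0,-0.7,0,0,0,1,0,0,-0.7,0,0,0,1,0,0,-0.7,0,0,0,1,0,0,-0.6,0,0,0,1,0,0,-0.25,0,0,0,1,0,0,-0.1,0,0,0,1]}}

```text
time: 63.02
ee_pos: [0.4696, 0.0632, 0.1304]
tcp_rot: [-180.0, 0.0, 84.5]
wrist_force: [-0.3, 0.6, -3.6]
opening: 0.0226
grasp_force: 79.2
```

Request:
{"name": "send_rows", "arguments": {"moves": [0,0,-0.05,0,0,0,1,0,0,-0.05,0,0,0,1,0,0,-0.03,0,0,0,1,0,0,0,0,0,0,1]}}

```text
time: 63.52
ee_pos: [0.4697, 0.0632, 0.1274]
tcp_rot: [180.0, -0.0, 84.5]
wrist_force: [-0.8, -0.2, -2.7]
opening: 0.0228
grasp_force: 79.2
```

```bash
python3 - <<'E'
from h import *
st()
E
```

```text
t63.52 p [0.4697 0.0632 0.1274] rpy [179.99  -0.    84.53] q [  7.7  -6.3 -12.5  83.7   0.  103.1] F [-0.8 -0.2 -2.7] op 0.0228 gf 79.2
```

Request:
{"name": "send_rows", "arguments": {"moves": [0,0,-0.04,0,0,0,1,0,0,-0.03,0,0,0,1,0,0,-0.02,0,0,0,1,0,0,-0.02,0,0,0,1]}}

```text
time: 64.03
ee_pos: [0.4699, 0.0634, 0.1256]
tcp_rot: [179.9, -0.0, 84.5]
wrist_force: [-1.3, 0.0, 9.1]
opening: 0.0226
grasp_force: 81.0
```

```bash
python3 - <<'E'
from h import *
st()
E
```

```text
t64.03 p [0.4699 0.0634 0.1256] rpy [ 1.7992e+02 -3.0000e-02  8.4530e+01] q [  7.7  -6.3 -12.8  83.4   0.  103.1] F [-1.3  0.   9.1] op 0.0226 gf 81.0
```

Request:
{"name": "send_rows", "arguments": {"moves": [0,0,0.02,0,0,0,0.44,0,0,0,0,0,0,0.4,0,0,0,0,0,0,0.2,0,0,0,0,0,0,0,0,0,0.3,0,0,0,0,0,0,0.8,0,0,0,0,0,0,1,0,0,0,0,0,0,1,0,0,0,0]}}

```text
time: 65.03
ee_pos: [0.4696, 0.0632, 0.2038]
tcp_rot: [180.0, -0.0, 84.5]
wrist_force: [-0.2, -0.6, 0.3]
opening: 0.0431
grasp_force: 0.0
```

Request:
{"name": "send_rows", "arguments": {"moves": [0,-0.5,1,0,0,0,0,-0.4,-0.8,0.8,0,0,0,0,-0.8,-0.8,0,0,0,0,0,-0.8,-0.9,0,0,0,0,0,-0.8,-0.9,0,0,0,0,0,-0.6,-0.9,0,0,0,0,0,-0.4,-0.9,0,0,0,0,0,-0.2,-0.9,0,0,0,0,0]}}

```text
time: 66.03
ee_pos: [0.3692, -0.1024, 0.2483]
tcp_rot: [179.9, 0.0, 84.5]
wrist_force: [0.3, 0.4, 0.1]
opening: 0.0427
grasp_force: 0.0
```

```bash
cat >> h.py <<'E'
def stamps():
    C={n:cam(n) for n in("top","side")};out=[]
    M={}
    for n in C:
        M[n]=[t for t in bot.trace(n,"stamp0") if t["p"]>.4]
        L=bot.landmark_of(n,"stamp0")
        print(n,[(atz(C[n],l["pixel"],0)[:2].round(3).tolist(),round(l["p"],2)) for l in L],[np.round(t["extent"]).tolist() for t in M[n]])
    for t in M["top"]:
        e=t["extent"];g=atz(C["top"],((e[0]+e[2])/2,(e[1]+e[3])/2),.03)
        its=[(C["top"],t["region"].astype(bool),[SB,SH],0)]
        for u in M["side"]:
            f=u["extent"];p=proj(C["side"],[[g[0],g[1],.03]])[0]
            if f[0]-4<p[0]<f[2]+4 and f[1]-4<p[1]<f[3]+4: its.append((C["side"],u["region"].astype(bool),[SB,SH],0));break
        b=min((hullfit(its,[g[0],g[1],a]) for a in(-60,-20,20,60)),key=lambda r:r[1])
        print("stamp",len(its),b[0].round(4),round(b[1],3))
E
python3 - <<'E'
from h import *
st()
fitblock([.4699,.0634,84.5])
stamps()
E
```

```text
t66.03 p [ 0.3692 -0.1024  0.2483] rpy [1.7994e+02 1.0000e-02 8.4530e+01] q [-15.5 -17.2  -8.3  98.9  -0.   80. ] F [0.3 0.4 0.1] op 0.0427 gf 0.0
top [4.72300e-01 6.40000e-02 8.71471e+01] 0.139 0.79
side [4.73100e-01 5.73000e-02 9.31787e+01] 0.227 0.83
both [4.7200e-01 6.4000e-02 8.8474e+01] 0.391
top [([0.672, -0.193], 0.76), ([0.468, -0.194], 0.68)] [[316.0, 190.0, 344.0, 212.0], [316.0, 110.0, 344.0, 143.0]]
side [([0.682, -0.195], 0.91), ([0.469, -0.195], 0.59)] [[288.0, 131.0, 315.0, 175.0], [222.0, 114.0, 245.0, 156.0]]
stamp 2 [  0.4735  -0.1964 -23.8977] 0.766
stamp 2 [ 0.6766 -0.1906 21.553 ] 0.197
```

Request:
{"name": "send_rows", "arguments": {"moves": [0.6,-0.2,0,0,0,0.2,-0.2,0.9,-0.26,-0.2,0,0,0.25,-0.2,0.9,-0.26,-0.2,0,0,0.25,-0.2,0.9,-0.26,-0.2,0,0,0.25,-0.2,0.9,-0.26,-0.25,0,0,0.25,-0.2,0.9,-0.26,-0.25,0,0,0.25,-0.2,0.9,-0.26,-0.25,0,0,0.25,-0.2,0.9,-0.26,-0.25,0,0,0.25,-0.2]}}

```text
time: 67.53
ee_pos: [0.5438, -0.1526, 0.2066]
tcp_rot: [-180.0, -0.0, 101.4]
wrist_force: [0.6, -0.6, -0.7]
opening: 0.0512
grasp_force: 0.0
```

Request:
{"name": "send_rows", "arguments": {"moves": [0.9,-0.26,-0.25,0,0,0.25,-0.2,0.9,-0.26,-0.25,0,0,0.25,-0.2,0.9,-0.26,-0.25,0,0,0.25,-0.2,0.9,-0.26,-0.25,0,0,0.25,-0.2,0.9,-0.26,-0.25,0,0,0.25,-0.2,0.9,-0.24,-0.25,0,0,0.12,-0.2]}}

```text
time: 68.28
ee_pos: [0.6787, -0.1911, 0.1686]
tcp_rot: [-180.0, -0.0, 113.2]
wrist_force: [-0.2, -0.6, 0.4]
opening: 0.0512
grasp_force: 0.0
```

```bash
python3 - <<'E'
from h import *
st((.678,-.191,.08),113,6)
stamps()
E
```

```text
t68.28 p [ 0.6787 -0.1911  0.1686] rpy [-1.7998e+02 -2.0000e-02  1.1319e+02] q [-15.7  26.7  29.7  93.   -0.   51.1] F [-0.2 -0.6  0.4] op 0.0512 gf 0.0
  shift [-0.03  0.   -3.54] turn -0.02  /6: [-0.005  0.001 -0.591] -0.004
top [([0.666, -0.191], 0.8)] [[314.0, 110.0, 343.0, 143.0]]
side [([0.68, -0.196], 0.93), ([0.471, -0.201], 0.68)] [[290.0, 131.0, 315.0, 174.0], [221.0, 119.0, 242.0, 154.0]]
stamp 2 [ 0.678  -0.1904 22.2748] 0.386
```

Descend on the far stamp and grip it.

Request:
{"name": "send_rows", "arguments": {"moves": [0,0,-0.4,0,0,0,-0.2,0,0,-0.65,0,0,0,-0.2,0,0,-0.65,0,0,0,-0.2,0,0,-0.65,0,0,0,-0.2,0,0,-0.65,0,0,0,-0.2,0,0,-0.52,0,0,0,-0.2,0,0,0,0,0,0,0.2,0,0,0,0,0,0,0.35], "squeeze": 30}}

```text
time: 69.58
ee_pos: [0.6774, -0.1909, 0.0826]
tcp_rot: [180.0, 0.0, 113.1]
wrist_force: [-0.3, -0.1, 0.2]
opening: 0.0279
grasp_force: 0.0
```

Request:
{"name": "send_rows", "arguments": {"moves": [0,0,0,0,0,0,0.4,0,0,0,0,0,0,0.5,0,0,0,0,0,0,0.7,0,0,0,0,0,0,1,0,0,0,0,0,0,1]}}

```text
time: 70.2
ee_pos: [0.6777, -0.1908, 0.0829]
tcp_rot: [179.9, 0.1, 113.1]
wrist_force: [3.3, 1.3, 5.6]
opening: 0.0237
grasp_force: 31.6
```

Request:
{"name": "send_rows", "arguments": {"moves": [0,0,0,0,0,0,1,0,0,0.2,0,0,0,1,0,0,0.5,0,0,0,1,0,0,0.8,0,0,0,1,-0.2,0,0.8,0,0,0,1,-0.2,0,0.8,0,0,0.1,1,-0.2,0,0.8,0,0,0.2,1,-0.2,0,0.8,0,0,0.2,1], "squeeze": 60}}

```text
time: 71.2
ee_pos: [0.6567, -0.1908, 0.2011]
tcp_rot: [180.0, 0.0, 117.5]
wrist_force: [-0.4, -0.4, -3.7]
opening: 0.0235
grasp_force: 59.1
```

```bash
python3 - <<'E'
from h import *
p=cell(.074,.038);print(p)
st((p[0],p[1],.20),174.5,13)
E
```

```text
[0.61930146 0.04723247 0.        ]
t71.20 p [ 0.6567 -0.1908  0.2011] rpy [1.7999e+02 1.0000e-02 1.1748e+02] q [-16.2  24.   29.6  95.6  -0.   46.3] F [-0.4 -0.4 -3.7] op 0.0235 gf 59.1
  shift [-1.5   9.52 -0.04] turn 6.63  /13: [-0.115  0.732 -0.003] 0.51
```

Request:
{"name": "send_rows", "arguments": {"moves": [-0.06,0.5,0,0,0,0.4,1,-0.1,0.75,0,0,0,0.52,1,-0.12,0.75,0,0,0,0.52,1,-0.12,0.75,0,0,0,0.52,1,-0.12,0.75,0,0,0,0.52,1,-0.12,0.75,0,0,0,0.52,1,-0.12,0.75,0,0,0,0.52,1,-0.12,0.75,0,0,0,0.52,1]}}

```text
time: 72.2
ee_pos: [0.6348, -0.0465, 0.2003]
tcp_rot: [180.0, 0.0, 152.3]
wrist_force: [-0.0, -1.3, -2.6]
opening: 0.0231
grasp_force: 59.1
```

Request:
{"name": "send_rows", "arguments": {"moves": [-0.12,0.75,0,0,0,0.52,1,-0.12,0.75,0,0,0,0.52,1,-0.12,0.75,0,0,0,0.52,1,-0.12,0.75,0,0,0,0.52,1,-0.12,0.75,0,0,0,0.5,1,-0.1,0.25,0,0,0,0,1,0,0,0,0,0,0,1]}}

```text
time: 73.08
ee_pos: [0.6175, 0.053, 0.2]
tcp_rot: [-180.0, 0.0, 174.2]
wrist_force: [0.9, -0.2, -2.8]
opening: 0.0229
grasp_force: 59.2
```

```bash
python3 - <<'E'
from h import *
p=cell(.074,.038)
st((p[0],p[1],.0879),174.5,13)
E
```

```text
t73.08 p [0.6175 0.053  0.2   ] rpy [-1.7999e+02  2.0000e-02  1.7422e+02] q [ 4.9 14.2 17.1 92.9 -0.  10.7] F [ 0.9 -0.2 -2.8] op 0.0229 gf 59.2
  shift [ 0.07 -0.23 -4.48] turn 0.03  /13: [ 0.006 -0.018 -0.345] 0.003
```

Request:
{"name": "send_rows", "arguments": {"moves": [0.07,-0.23,0,0,0,0.03,1,0,0,-0.5,0,0,0,1,0,0,-0.7,0,0,0,1,0,0,-0.7,0,0,0,1,0,0,-0.7,0,0,0,1,0,0,-0.7,0,0,0,1,0,0,-0.7,0,0,0,1,0,0,-0.2,0,0,0,1]}}

```text
time: 74.08
ee_pos: [0.6187, 0.0472, 0.0928]
tcp_rot: [-180.0, -0.1, 174.5]
wrist_force: [0.1, -0.3, -3.0]
opening: 0.0231
grasp_force: 59.1
```

Request:
{"name": "send_rows", "arguments": {"moves": [0,0,-0.1,0,0,0,1,0,0,-0.06,0,0,0,1,0,0,-0.04,0,0,0,1,0,0,0,0,0,0,1]}}

```text
time: 74.58
ee_pos: [0.6195, 0.0472, 0.0898]
tcp_rot: [180.0, 0.0, 174.5]
wrist_force: [0.1, -0.2, -3.5]
opening: 0.023
grasp_force: 59.1
```

```bash
python3 - <<'E'
from h import *
p=cell(.074,.038)
st((p[0],p[1],.0879),174.5,13)
E
```

```text
t74.58 p [0.6195 0.0472 0.0898] rpy [1.8000e+02 2.0000e-02 1.7451e+02] q [ 4.4 14.2  4.9 80.7 -0.   9.8] F [ 0.1 -0.2 -3.5] op 0.023 gf 59.1
  shift [-0.01  0.   -0.08] turn -0.0  /13: [-0.001  0.    -0.006] -0.0
```

Request:
{"name": "send_rows", "arguments": {"moves": [0,0,-0.04,0,0,0,1,0,0,-0.03,0,0,0,1,0,0,-0.02,0,0,0,1,0,0,0,0,0,0,1]}}

```text
time: 75.08
ee_pos: [0.6196, 0.0473, 0.088]
tcp_rot: [180.0, 0.0, 174.5]
wrist_force: [-1.2, 0.3, 4.5]
opening: 0.0231
grasp_force: 60.1
```

```bash
python3 - <<'E'
from h import *
st()
stamps()
E
```

```text
t75.08 p [0.6196 0.0473 0.088 ] rpy [1.7999e+02 5.0000e-02 1.7451e+02] q [ 4.4 14.2  4.8 80.5  0.   9.9] F [-1.2  0.3  4.5] op 0.0231 gf 60.1
top [([0.469, -0.191], 0.79)] [[316.0, 189.0, 349.0, 220.0]]
side [([0.624, 0.039], 0.87), ([0.463, -0.181], 0.72)] [[204.0, 172.0, 224.0, 212.0], [289.0, 132.0, 318.0, 175.0]]
stamp 2 [  0.4748  -0.1973 -26.2649] 0.296
```

Request:
{"name": "send_rows", "arguments": {"moves": [0,0,0.02,0,0,0,0.44,0,0,0,0,0,0,0.4,0,0,0,0,0,0,0.2,0,0,0,0,0,0,0,0,0,0.4,0,0,0,0,0,0,0.9,0,0,0,0,0,0,1,0,0,0,0,0,0,1,0,0,0,0]}}

```text
time: 76.38
ee_pos: [0.6194, 0.0472, 0.1719]
tcp_rot: [180.0, 0.0, 174.5]
wrist_force: [-0.5, 0.0, -0.3]
opening: 0.0429
grasp_force: 0.0
```

Request:
{"name": "send_rows", "arguments": {"moves": [0,0,1,0,0,0,0,0,-0.4,0.6,0,0,0,0,-0.1,-0.9,0,0,0,-0.1,0,-0.4,-0.9,0,0,0,-0.2,0,-0.5,-0.9,0,0,0,-0.3,0,-0.5,-0.9,0,0,0,-0.3,0,-0.5,-0.9,0,0,0,-0.3,0,-0.2,-0.9,0,0,0,-0.3,0]}}

```text
time: 77.38
ee_pos: [0.5625, -0.0999, 0.2094]
tcp_rot: [-180.0, -0.1, 161.4]
wrist_force: [1.2, 0.6, -0.1]
opening: 0.0424
grasp_force: 0.0
```

```bash
python3 - <<'E'
from h import *
C={n:cam(n) for n in("top","side")}
for n in C:
    for t in bot.trace(n,"stamp0"):
        e=t["extent"];g=atz(C[n],((e[0]+e[2])/2,(e[1]+e[3])/2),.04)
        if t["p"]>.4:
            for z in (0,.005):
                r=min((hullfit([(C[n],t["region"].astype(bool),[SB,SH],z)],[g[0],g[1],a]) for a in(-60,-20,20,60)),key=lambda r:r[1])
                print(n,z,np.round(e),round(t["p"],2),r[0].round(4),round(r[1],3))
st((.4735,-.196,.08),154,8)
E
```

```text
top 0 [220. 133. 250. 158.] 0.71 [ 6.20300e-01  4.84000e-02 -9.62739e+01] 0.079
top 0.005 [220. 133. 250. 158.] 0.71 [6.18900e-01 4.80000e-02 8.55145e+01] 0.087
top 0 [369. 149. 432. 254.] 0.45 [ 0.4987 -0.3883 -0.2707] 0.85
top 0.005 [369. 149. 432. 254.] 0.45 [ 0.4839 -0.3914 -0.4415] 0.85
side 0 [287. 131. 316. 177.] 0.9 [  0.4721  -0.1975 -54.9262] 0.162
side 0.005 [287. 131. 316. 177.] 0.9 [  0.4707  -0.1904 -56.5754] 0.17
side 0 [202. 172. 226. 213.] 0.67 [ 6.28900e-01  2.76000e-02 -6.39079e+01] 0.348
side 0.005 [202. 172. 226. 213.] 0.67 [ 6.26000e-01  3.15000e-02 -6.58155e+01] 0.345
t77.58 p [ 0.5635 -0.0988  0.2096] rpy [-1.8000e+02 -6.0000e-02  1.6151e+02] q [-9.9  7.7 10.6 93.   0.   8.5] F [-0.1  0.6  0.7] op 0.0427 gf 0.0
  shift [-3.6  -3.89 -5.18] turn -0.87  /8: [-0.45  -0.486 -0.648] -0.109
```

```bash
python3 - <<'E'
from h import *
ims=[]
for n,o,w,h in(("top",(200,115),160,130),("side",(180,110),160,130)):
    c=cam(n);im=cv2.cvtColor(c["color"],cv2.COLOR_RGB2BGR)[o[1]:o[1]+h,o[0]:o[0]+w]
    S=2.5 if 0 else 2.5
    im=cv2.resize(im,None,fx=S,fy=S,interpolation=cv2.INTER_CUBIC);oo=np.array(o)-.3
    if n=="top": draw(im,c,T((.4735,-.1965,-26),SB),S,oo,(0,0,255))
    draw(im,c,T((.4735,-.1965,-26),SH),S,oo,(0,0,255))
    ims.append(im)
cv2.imwrite("pics/b1.png",np.hstack(ims))
E
```

```text
(no output)
```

View pics/b1.png

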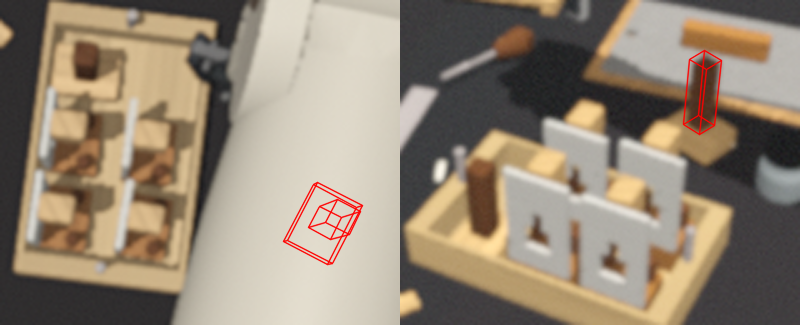

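Request:
{"name": "send_rows", "arguments": {"moves": [0.3,1,0,0,0,0,0,0.3,1,0,0,0,0,0,0.3,1,0,0,0,0,0,0.3,1,0,0,0,0,0,0.3,1,0,0,0,0,0]}}

```text
time: 78.3
ee_pos: [0.602, 0.0287, 0.21]
tcp_rot: [-180.0, -0.0, 161.7]
wrist_force: [-0.9, 0.4, 0.6]
opening: 0.0427
grasp_force: 0.0
```

```bash
python3 - <<'E'
from h import *
C={n:cam(n) for n in("top","side")};its=[]
for n in C:
    for t in bot.trace(n,"stamp0"):
        e=t["extent"];g=atz(C[n],((e[0]+e[2])/2,(e[1]+e[3])/2),.04)
        if t["p"]>.4 and np.hypot(g[0]-.47,g[1]+.2)<.06:
            it=(C[n],t["region"].astype(bool),[SB,SH],0);its.append(it)
            for a in(-60,-20,20,60):
                r=hullfit([it],[.472,-.197,a]);print(n,r[0].round(4),round(r[1],3))
for a in(-60,-20,20,60):
    r=hullfit(its,[.472,-.197,a]);print(len(its),r[0].round(4),round(r[1],3))
im=cv2.cvtColor(C["top"]["color"],cv2.COLOR_RGB2BGR)[170:240,290:370]
cv2.imwrite("pics/b2.png",cv2.resize(im,None,fx=6,fy=6,interpolation=cv2.INTER_CUBIC))
st((.473,-.1965,.08),154,8)
E
```

```text
top [  0.4735  -0.1966 -24.3803] 0.082
top [  0.4736  -0.1968 -24.2646] 0.082
top [  0.4732  -0.1958 -25.4071] 0.083
top [ 0.4769 -0.1934 45.709 ] 0.282
side [  0.4716  -0.2021 -56.1069] 0.185
side [ 0.4715 -0.1948 -7.3114] 0.194
side [ 0.4718 -0.1943 19.0534] 0.197
side [ 0.4711 -0.194  63.4552] 0.249
2 [  0.4721  -0.1959 -29.5545] 0.298
2 [  0.4737  -0.1966 -24.2452] 0.292
2 [  0.4732  -0.1962 -27.4194] 0.296
2 [ 0.4709 -0.1939 63.1389] 0.601
t78.50 p [0.6018 0.0278 0.2099] rpy [-1.7998e+02 -3.0000e-02  1.6172e+02] q [ 2.6 12.  15.5 93.6 -0.  20.9] F [ 0.7  0.3 -0.7] op 0.0424 gf 0.0
  shift [-5.15 -8.97 -5.2 ] turn -0.9  /8: [-0.644 -1.121 -0.65 ] -0.112
```

View pics/b2.png

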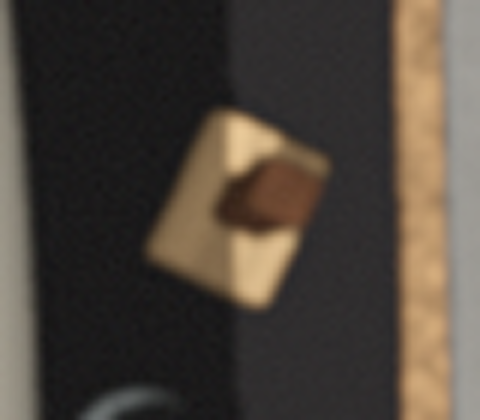

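The crop shows the stamp at crop pixel (238,210) with long sides about 25° off, which confirms (0.4735, -0.1965, -25°).

Request:
{"name": "send_rows", "arguments": {"moves": [-0.3,-0.6,0,0,0,0,-0.2,-0.45,-0.85,0,0,0,-0.1,-0.2,-0.5,-0.85,0,0,0,-0.1,-0.2,-0.5,-0.85,0,0,0,-0.1,-0.2,-0.5,-0.85,0,0,0,-0.1,-0.2,-0.5,-0.85,0,0,0,-0.1,-0.2,-0.5,-0.85,0,0,0,-0.1,-0.2,-0.5,-0.85,0,0,0,-0.1,-0.2]}}

```text
time: 79.5
ee_pos: [0.5064, -0.1388, 0.2106]
tcp_rot: [-180.0, 0.0, 155.4]
wrist_force: [0.3, 0.2, 0.5]
opening: 0.0512
grasp_force: 0.0
```

Request:
{"name": "send_rows", "arguments": {"moves": [-0.5,-0.85,-0.2,0,0,-0.1,-0.2,-0.5,-0.85,-0.5,0,0,-0.1,-0.2,-0.4,-0.72,-0.7,0,0,0,-0.2,0,0,-0.7,0,0,0,-0.2,0,0,-0.5,0,0,0,-0.2,0,0,0,0,0,0,-0.2]}}

```text
time: 80.25
ee_pos: [0.4727, -0.1966, 0.1444]
tcp_rot: [180.0, -0.1, 153.9]
wrist_force: [0.2, 0.6, -0.6]
opening: 0.0515
grasp_force: 0.0
```

```bash
python3 - <<'E'
from h import *
st((.4735,-.1965,.082),155,8)
stamps()
E
```

```text
t80.25 p [ 0.4727 -0.1966  0.1444] rpy [ 1.800e+02 -8.000e-02  1.539e+02] q [-22.6  -1.   -5.7  85.4   0.    3.5] F [ 0.2  0.6 -0.6] op 0.0515 gf 0.0
  shift [ 0.03  0.   -2.5 ] turn 0.13  /8: [ 0.004  0.    -0.312] 0.016
top [([0.613, 0.044], 0.9), ([0.477, -0.198], 0.59)] [[316.0, 195.0, 342.0, 220.0], [222.0, 133.0, 251.0, 158.0]]
side [([0.464, -0.194], 0.92), ([0.618, 0.044], 0.89)] [[289.0, 135.0, 317.0, 176.0], [204.0, 169.0, 224.0, 211.0]]
stamp 2 [  0.4727  -0.1954 -22.4207] 0.557
stamp 2 [6.2020e-01 4.6600e-02 8.6777e+01] 0.458
```

Request:
{"name": "send_rows", "arguments": {"moves": [0.03,0,-0.4,0,0,0.13,-0.2,0,0,-0.6,0,0,0,-0.2,0,0,-0.6,0,0,0,-0.2,0,0,-0.6,0,0,0,-0.2,0,0,-0.28,0,0,0,-0.2,0,0,0,0,0,0,0.2,0,0,0,0,0,0,0.35,0,0,0,0,0,0,0.4], "squeeze": 30}}

```text
time: 81.55
ee_pos: [0.4742, -0.1971, 0.0839]
tcp_rot: [180.0, 0.1, 155.0]
wrist_force: [-0.1, -0.6, 0.6]
opening: 0.0257
grasp_force: 0.0
```

Request:
{"name": "send_rows", "arguments": {"moves": [0,0,0,0,0,0,0.5,0,0,0,0,0,0,0.7,0,0,0,0,0,0,1,0,0,0,0,0,0,1]}}

```text
time: 82.05
ee_pos: [0.4743, -0.1971, 0.0839]
tcp_rot: [180.0, 0.1, 155.0]
wrist_force: [1.7, 1.3, 5.2]
opening: 0.0238
grasp_force: 30.5
```

Request:
{"name": "send_rows", "arguments": {"moves": [0,0,0,0,0,0,1,0,0,0.2,0,0,0,1,0,0,0.5,0,0,0,1,0,0,0.8,0,0,0,1,0,0,0.8,0,0,0,1,0.2,0,0.8,0,0,0.1,1,0.5,0,0.8,0,0,0.1,1,0.8,0,0.8,0,0,0.1,1], "squeeze": 60}}

```text
time: 83.05
ee_pos: [0.5114, -0.1971, 0.2022]
tcp_rot: [-180.0, 0.0, 157.6]
wrist_force: [-0.6, -0.0, -1.5]
opening: 0.023
grasp_force: 58.9
```

```bash
python3 - <<'E'
from h import *
p=cell(.073,-.038);print(p)
st((p[0],-.15,.20),174.5,6)
E
```

```text
[ 0.61102178 -0.0283218   0.        ]
t83.05 p [ 0.5114 -0.1971  0.2022] rpy [-1.7999e+02  1.0000e-02  1.5759e+02] q [-21.1   4.2   6.   91.8  -0.    1.3] F [-0.6 -0.  -1.5] op 0.023 gf 58.9
  shift [ 3.99  1.88 -0.09] turn 1.97  /6: [ 0.664  0.314 -0.015] 0.328
```

Request:
{"name": "send_rows", "arguments": {"moves": [0.68,0.3,0,0,0,0.33,1,0.68,0.32,0,0,0,0.33,1,0.68,0.32,0,0,0,0.33,1,0.68,0.32,0,0,0,0.33,1,0.68,0.32,0,0,0,0.33,1,0.6,0.4,0,0,0,0.32,1,0.05,0.7,0,0,0,0,1,0,0.8,0,0,0,0,1]}}

```text
time: 84.05
ee_pos: [0.6123, -0.1087, 0.2004]
tcp_rot: [180.0, -0.1, 174.5]
wrist_force: [-0.8, -0.2, -2.0]
opening: 0.0231
grasp_force: 58.9
```

Request:
{"name": "send_rows", "arguments": {"moves": [0,0.8,0,0,0,0,1,0,0.8,0,0,0,0,1,0,0.8,0,0,0,0,1,0,0.6,0,0,0,0,1,0,0.27,0,0,0,0,1,0,0,0,0,0,0,1]}}

```text
time: 84.8
ee_pos: [0.6127, -0.028, 0.2008]
tcp_rot: [-180.0, -0.0, 174.5]
wrist_force: [0.6, 0.4, -2.8]
opening: 0.023
grasp_force: 59.0
```

```bash
python3 - <<'E'
from h import *
p=cell(.073,-.038)
st((p[0],p[1],.0889),174.5,6)
E
```

```text
t84.80 p [ 0.6127 -0.028   0.2008] rpy [-179.99   -0.    174.54] q [-2.6 13.3 16.1 92.8 -0.   2.8] F [ 0.6  0.4 -2.8] op 0.023 gf 59.0
  shift [-0.07 -0.01 -4.47] turn -0.0  /6: [-0.011 -0.002 -0.746] -0.001
```

Request:
{"name": "send_rows", "arguments": {"moves": [-0.05,0,-0.4,0,0,0,1,0,0,-0.6,0,0,0,1,0,0,-0.7,0,0,0,1,0,0,-0.7,0,0,0,1,0,0,-0.7,0,0,0,1,0,0,-0.7,0,0,0,1,0,0,-0.4,0,0,0,1,0,0,-0.1,0,0,0,1]}}

```text
time: 85.8
ee_pos: [0.6111, -0.0282, 0.0925]
tcp_rot: [-180.0, -0.0, 174.5]
wrist_force: [0.3, -0.7, -2.4]
opening: 0.0229
grasp_force: 58.9
```

Request:
{"name": "send_rows", "arguments": {"moves": [0,0,-0.06,0,0,0,1,0,0,-0.04,0,0,0,1,0,0,-0.03,0,0,0,1,0,0,-0.03,0,0,0,1,0,0,0,0,0,0,1]}}

```text
time: 86.42
ee_pos: [0.6114, -0.0283, 0.0893]
tcp_rot: [-180.0, -0.0, 174.5]
wrist_force: [0.3, 0.1, -2.6]
opening: 0.0229
grasp_force: 58.9
```

```bash
python3 - <<'E'
from h import *
p=cell(.073,-.038)
st((p[0],p[1],.0889),174.5,6)
E
```

```text
t86.42 p [ 0.6114 -0.0283  0.0893] rpy [-180.     -0.    174.51] q [-2.6 13.   3.4 80.4 -0.   2.8] F [ 0.3  0.1 -2.6] op 0.0229 gf 58.9
  shift [-0.01 -0.   -0.01] turn -0.0  /6: [-0.002 -0.    -0.002] -0.0
```

Touch down, release, rise and clear the view.

Request:
{"name": "send_rows", "arguments": {"moves": [0,0,-0.03,0,0,0,1,0,0,-0.02,0,0,0,1,0,0,0,0,0,0,0.44,0,0,0,0,0,0,0.4,0,0,0,0,0,0,0.2,0,0,0,0,0,0,0,0,0,0.4,0,0,0,0,0,0,0.9,0,0,0,0]}}

```text
time: 87.42
ee_pos: [0.6109, -0.0283, 0.1205]
tcp_rot: [-180.0, -0.1, 174.5]
wrist_force: [0.2, 0.2, -0.2]
opening: 0.0424
grasp_force: 0.0
```

Request:
{"name": "send_rows", "arguments": {"moves": [0,0,1,0,0,0,0,0,0,1,0,0,0,0,0,0,1,0,0,0,0,0,0,1,0,0,0,0,0,-0.8,0.4,0,0,0,0,-0.4,-1,0,0,0,0,0,-0.5,-1,0,0,0,0,0,-0.5,-1,0,0,0,0,0]}}

```text
time: 88.42
ee_pos: [0.5757, -0.125, 0.2302]
tcp_rot: [-180.0, -0.0, 174.5]
wrist_force: [0.1, -0.1, -1.0]
opening: 0.0429
grasp_force: 0.0
```

Request:
{"name": "send_rows", "arguments": {"moves": [-0.5,-1,0,0,0,0,0,-0.8,-1,0,0,0,0,0,-0.8,-1,0,0,0,0,0,-0.8,-1,0,0,0,0,0,-0.8,-1,0,0,0,0,0,-0.8,-1,0,0,0,0,0,-0.8,-1,0,0,0,0,0,0,0,0,0,0,0,0]}}

```text
time: 89.42
ee_pos: [0.4423, -0.3003, 0.2305]
tcp_rot: [-180.0, -0.0, 174.3]
wrist_force: [-0.4, -0.6, 0.4]
opening: 0.0429
grasp_force: 0.0
```

```bash
python3 - <<'E'
from h import *
st()
ims=[]
for n in("top","side"):
    c=cam(n);im=cv2.cvtColor(c["color"],cv2.COLOR_RGB2BGR)
    ims.append(im[100:300,180:440] if n=="top" else im[80:280,150:410])
cv2.imwrite("pics/f.png",cv2.resize(np.hstack(ims),(800,308),interpolation=cv2.INTER_CUBIC))
for n in("top","side"):
    print([(np.round(l["pixel"]).tolist(),round(l["p"],2)) for l in bot.landmark_of(n,"ink_jar")])
E
```

```text
t89.42 p [ 0.4423 -0.3003  0.2305] rpy [-1.7998e+02 -2.0000e-02  1.7433e+02] q [-34.2   2.8   7.7  94.9  -0.  -28.5] F [-0.4 -0.6  0.4] op 0.0429 gf 0.0
[([310.0, 247.0], 0.68)]
[([232.0, 190.0], 0.68), ([330.0, 184.0], 0.58)]
```

View pics/f.png

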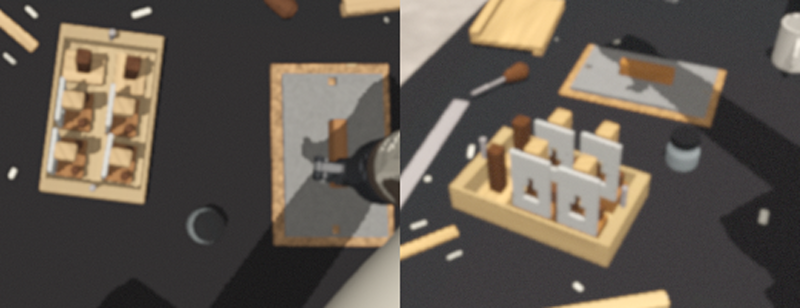

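The picture shows all four blocks and both stamps upright in the tray, the cover centred on the mat, and the jar in place at (207,225). I hand in.

```bash
python3 -c "
from workcell import bot
print(bot.job_done())"
```

```text
the job is handed in; nothing more can be done
None
```

I handed the job in at about 90 s: cover flat in the middle of the mat, all four tool blocks and both stamps upright in the tray, ink jar left alone; the first block probably clipped a tray pin and leaned about 17° when released but did not fall, and I regrasped and reset it.

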